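Square up the swing fence of a cutting jig and hold it for clamping

ROBOT

A 6-joint arm with a two-finger parallel gripper is mounted at the origin on a cart in front of the work surface, level with it; the furniture and walls round the work are solid. World frame = base frame: x ahead of the robot, y to its left, z up, the work surface at z = 0. Lengths are in m, angles in rad, forces in N, time in s.
With the tool pointing down it reaches from about 0.4 to 0.825 m from the base axis. Payload 7 kg.
Tool frame: the origin (TCP) lies midway between the tips of the shut fingers; the grasp point (between the pads) lies hold_point_z behind it (hold_point_z is the distance from the TCP to the grasp point, in m); z points along the fingers, y is the direction in which the jaws open and shut (so a half turn about z gives the same grasp; the last joint's range is limited). The gripper opens to 88 mm and grips with 3 to 60 N. Pads are 19 mm wide; open, the fingers measure 130 mm over their backs; the gripper's body (78 mm by 193 mm) begins 47 mm behind the grasp point.
Start: joints at [-1.005, 0.359, 0.012, 0, -1.224, -0.288], TCP at [0.185, -0.649, 0.227] pointing down, gripper open.
Joint ranges: [-3.07, 3.07], [-1.43, 2.12], [-1.02, 1.25], [-3.03, 1.67], [-3.05, -0], [-3.03, 3.03]. Speed limits (rad/s): [2.39, 2.39, 3.01, 3.14, 3.14, 3.14].

INTERFACE

Orientations are given as [roll, pitch, yaw] about the fixed x, y, z axes, in that order (R = Rz(yaw) Ry(pitch) Rx(roll)).
In Python, from station import * gives the robot as it stands.
- The arm moves only by the tool play_rows, never from a script. Its argument "series" is text: rows parted by semicolons, each of 7 numbers parted by spaces: the opening in per cent of the stroke, from 0 (shut) to 100 (fully open), then the shift along the tool's x, y, z in m, then the turn, a rotation vector about the tool's x, y, z in rad. A call has 1 to 10 rows; each row shifts and turns the commanded pose from where the row before left it, along the tool's axes as they then stand; what a row does not reach is not made up. A row lasts 1/12 s, in which the tool goes at most 41.7 mm and 7.16 degrees, less where a joint would pass 70% of its speed; a pose out of reach is approached as far as the arm can. A call is refused whole if a number of a shift passes 0.0417 or a number of a turn 0.125, either way. A call with a gripper value outside its range is refused whole. The fingers move at their own pace and stop on an object; the grip force is fixed at half the most. Time passes only in rows, so rows that do not move let the fingers close. It gives the time, the measured TCP pose, the force and the opening at its end, in the units of the state.
- sense(): the state, without advancing time (a new reading comes with each control period).
- snapshot(name): name is "side" or "top"; returns (picture, depth): 384x512x3 uint8, blue, green, red; 384x512 float32, m along the optical axis (not along the pixel's ray), 0 where there is no reading.
- camera_model(name): a dict with "K" (3x3 intrinsics, pixels), "origin" and "orientation" of the camera in the world. Camera axes: x right, y down, z forward; pixel columns grow to the right and rows downward; lengths in m; the calibration is good to about 2 mm. A picture is of the moment at which its call begins. camera_model takes no time and is no camera call.
- sign_off(): hands the job in, once; it reports no verdict.
The state is a dict: "t": time; "qpos": joint angles; "joint_velocities": joint speeds; "tau": joint torques, N m; "position": TCP position; "orientation": TCP orientation; "wrist_force": force on the tool from outside, world axes, zero at the start; "moment": the same for the moment, N m; "finger_gap": finger opening in m.
Only numpy, scipy, OpenCV 4.12 (cv2) and the standard library are available. Lean on these libraries where they do the work, as an engineer would, in place of code of your own. Each camera call takes 0.05 s, during which the arm holds its last target.

TASK

The swing fence of the cutting jig has slipped inwards: with the brush, not with the fingers or the square, sweep the three metal offcuts off the jig's dark plate onto the bench, and lay the brush back on the bench clear of the jig. Then take the steel square by its thick stock, lay it on the plate and press it into the corner of the two fences, so that its blade swings the loose fence round square, until the stock lies flush along the low fixed fence and the blade's outer edge flush along the swing fence. Finish while still holding the square there, pressed against both fences, so that the clamp nut can be tightened, and leave the calliper, the pliers and the green mould where they lie.

Things in the scene. Friction and masses are not known exactly. Their poses are not given: they have to be found in the camera images.
- jig: Cutting jig fixed on the bench: dark plate 130 (x) x 145 (y) x 10 mm, origin under its centre, z up. Its fixed fence is a low steel bar, 14 x 110 mm, 8 mm high on the plate, on the robot's left; its working face looks to the jig's -x (the robot's right) at jig x = +45 mm, from jig y = -44 to +66 mm. The swing fence is at the jig's -y side (away from the robot).
- inner_corner (a point): Point on the plate's top, 10 mm above the bench, where the two working faces meet when the swing fence is square: jig x = +45, y = -52 mm. Axes as the jig's. With the square home its axes are parallel to these and the centre of its stock lies at x = -9, y = +31, z = +12 mm from here. (Mind the bench vice, 51 mm high, in front of the jig: x < 0.47, y -0.29 to -0.19 m.)
- swing_fence: Swing fence: steel bar 87 x 14 mm, 12 mm high on the plate, brass thumb nut on top (up to 27 mm above the plate). Origin on its pivot at jig x = +33, y = -59 mm, on the plate's top; the bar runs 68 mm along its own -x and 19 mm along +x; working face at its own y = +7 mm. The nut is slack: it turns stiffly (0.1 N m, 1.5 N at its end) and stays where pushed.
- fence_angle (a joint): Angle of the swing fence, rad: 0 when square to the fixed fence, positive when it leans inwards over the plate (its free end towards the jig's +y, towards the robot); starts at 0.06 to 0.22, range -0.15 to 0.40.
- square_grip (a point): Steel square lying flat, 0.17 kg; point at the centre of its dark stock, 18 (x) x 62 (y) x 24 mm high, 12 mm up, z up. Outer face x = +9 mm, for the fixed fence. Bright blade, 3 mm thick, 5 to 8 mm above the underside, 15 mm wide, points to -x; its outer edge, for the swing fence, at y = -31 mm from x = +9 to -73 mm. Grip across x, 10 mm or more above the underside, clear of the fixed fence.
- brush_mid (a point): Round brush, 160 mm long, 8 mm thick, 0.02 kg, lying flat: the point is the middle of its length, 4 mm above its underside. Its y axis runs along it: yellow handle (8 mm square, for gripping) from y = 0 to +80 mm; pale ferrule from 0 to -20 mm, then stiff brown bristles, 7 mm thick, to -80 mm. The bench where it lies is free to lay it down again.
- offcut_a_mid (a point): Offcut: sawn end of brass bar, 16 x 10 x 10 mm, the point at its centre, lying on the plate between the fences.
- offcut_b_mid (a point): Offcut: sawn end of copper bar, 12 x 12 x 9 mm, the point at its centre, lying on the plate between the fences.
- offcut_c_mid (a point): Offcut: sawn end of brass bar, 20 x 9 x 8 mm, the point at its centre, lying on the plate near the swing fence's free end.
- calliper: Slide calliper, 60 x 155 x 10 mm, lying behind the jig; origin under its middle. To be left alone.
- pliers: Flat pliers with black handles, 38 x 135 x 13 mm, lying to the right of the jig; origin under their middle. To be left alone.
- green_mould: Green rubber mould, 40 x 50 x 18 mm, lying behind the square; origin under its middle. To be left alone.

How it is judged:
On the way, in this order (a step that is already met when the one before it is completed fails the run):
1. the brush is lifted in the gripper (height (world z) of brush_mid above 0.02 m and contact force between the fingers and brush above 0.3 N), for 0.1 s.
2. all three offcuts are off the plate, with the brush still in the gripper (height (world z) of each of offcut_a_mid, offcut_b_mid, offcut_c_mid below 0.012 m and contact force between the fingers and brush above 0.3 N), for 0.1 s.
3. the brush lies on the bench beside the jig, let go (height (world z) of brush_mid below 0.009 m and contact force between the fingers and brush below 0.05 N and linear speed of brush below 0.02 m/s), for 0.1 s.
At the end, for the whole second after the job is handed in: Offcuts and brush on the bench off the plate; square in the gripper, within 3 mm of home on the plate and 0.02 rad (1.1 degrees) of the fixed fence's direction, pressing with over 1 N on the fixed fence and over 1 N on the swing fence, which stands within 0.02 rad of square (height (world z) of each of offcut_a_mid, offcut_b_mid, offcut_c_mid below 0.012 m and height (world z) of brush_mid below 0.009 m and contact force between the fingers and brush below 0.05 N and x of square_grip in the frame of jig between 0.0335 and 0.0385 m and y of square_grip in the frame of jig between -0.024 and -0.018 m and z of square_grip in the frame of jig between 0.019 and 0.025 m and angle between the x axis of square_grip and the x axis of jig, either way round below 0.02 rad and value of joint fence_angle between -0.02 and 0.02 rad and contact force between square and jig_c1 above 1 N and contact force between square and swing_fence above 1 N and contact force between the fingers and square above 2 N and linear speed of square below 0.01 m/s); the arm keeps its last pose, push and grip.
It fails at once if an offcut that is still on the plate is pushed by the fingers or the square ((height (world z) of offcut_a_mid above 0.012 m and contact force between any of the fingers, square and offcut_a above 0.5 N) or (height (world z) of offcut_b_mid above 0.012 m and contact force between any of the fingers, square and offcut_b above 0.5 N) or (height (world z) of offcut_c_mid above 0.012 m and contact force between any of the fingers, square and offcut_c above 0.5 N)).
It fails at once if the calliper, the pliers or the green mould is moved by more than 2 cm (distance of any of calliper, pliers, green_mould from where it was at the start of the episode above 0.02 m).
It also fails if it takes over 64 s, if anything falls off the work surface, if the arm or the gripper's body presses on something with over 40 N, if the wrist force passes 120 N, or if a joint passes its speed limit or range.

## Working session

There is one attempt and no reset: what is moved stays moved. The work goes in short steps, Python scripts to look and compute and a tool call to move; the robot and the scene stay as the last step left them, time stands still between calls to the robot, and variables do not carry over. Pictures are saved under pics/ and viewed, and the job is handed in when it is done.

Besides the shell and the picture viewer there is one more tool, called after "Request:" as name(argument=value, ...) on one line, values as JSON. play_rows: Moves the arm, as the interface text tells. Its arguments: {"type":"object","properties":{"series":{"type":"string"}},"required":["series"]}

```bash
ls; mkdir -p pics
python3 - <<'E'
from station import *
import cv2
s=sense()
print({k:(v if not hasattr(v,'round') else v) for k,v in s.items()})
for n in ("top","side"):
    im,d=snapshot(n); cv2.imwrite(f"pics/{n}0.png",im)
    import numpy as np
    np.save(f"pics/{n}0.npy",d); np.save(f"pics/{n}0im.npy",im)
    print(n,camera_model(n))
import station; print(dir(station))
E
```

```text
pics
{'t': 0.0, 'qpos': array([-1.00490849e+00,  3.59384433e-01,  1.10355265e-02, -3.54761463e-04,
       -1.22410259e+00, -2.88117517e-01]), 'joint_velocities': array([ 0.00025847, -0.00032995,  0.00016909,  0.00053798,  0.00054156,
        0.00033019]), 'tau': array([-7.63051848e-04, -5.82726753e+01,  2.93056512e+01,  6.99719444e+00,
        6.95014576e-03, -1.33099084e-04]), 'position': array([ 0.18493722, -0.64864631,  0.22561329]), 'orientation': array([ 3.13991093e+00, -1.50610998e-04, -2.86394303e+00]), 'wrist_force': array([-0.86027943, -0.04615892,  0.69293175]), 'moment': array([ 0.03987987,  0.02444844, -0.03000754]), 'finger_gap': 0.08737820841033582}
top {'K': array([[418.79595644,   0.        , 252.64319073],
       [  0.        , 418.79595644, 185.79318957],
       [  0.        ,   0.        ,   1.        ]]), 'origin': array([ 0.40001421, -0.30046311,  0.90652   ]), 'orientation': array([-2.97898135,  0.0125929 , -1.55230402])}
side {'K': array([[376.27466368,   0.        , 256.39431107],
       [  0.        , 376.27466368, 188.22360693],
       [  0.        ,   0.        ,   1.        ]]), 'origin': array([ 0.31469139, -1.01574799,  0.4657325 ]), 'orientation': array([-2.09605038e+00, -1.05911241e-03, -3.41524403e-01])}
['Unreachable', '__builtins__', '__cached__', '__doc__', '__file__', '__loader__', '__name__', '__package__', '__spec__', 'camera_model', 'hold_point_z', 'sense', 'sign_off', 'snapshot']
```

View pics/top0.png

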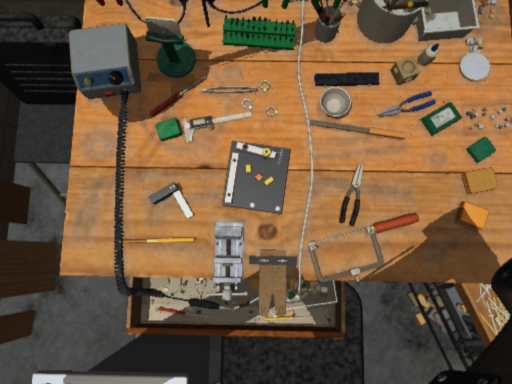

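View pics/side0.png

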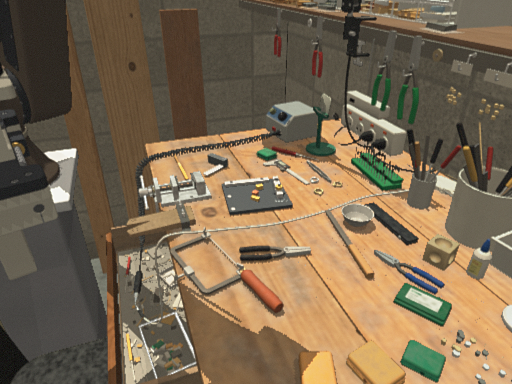

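The top view shows the jig at about (257,177), the square at (172,200), the brush at (158,240), the pliers at (352,195) and the calliper at (215,123). I'll zoom in next.

```bash
cat > h.py <<'E'
import numpy as np, cv2
from scipy.spatial.transform import Rotation as R
from station import *
def cam(n):
    c=camera_model(n); return c['K'],np.array(c['origin']),R.from_euler('xyz',c['orientation']).as_matrix()
def ray(n,px,z):
    K,o,M=cam(n); px=np.atleast_2d(np.array(px,float))
    d=(M@np.linalg.inv(K)@np.c_[px,np.ones(len(px))].T).T
    return o+d*((z-o[2])/d[:,2])[:,None]
def proj(n,P):
    K,o,M=cam(n); P=np.atleast_2d(P); q=(K@M.T@(P-o).T).T; return q[:,:2]/q[:,2:]
def tri(pxs):  # dict name->px
    A=np.zeros((3,3));b=np.zeros(3);
    L=[]
    for n,p in pxs.items():
        K,o,M=cam(n); d=M@np.linalg.inv(K)@np.array([p[0],p[1],1.]); d/=np.linalg.norm(d)
        Q=np.eye(3)-np.outer(d,d); A+=Q;b+=Q@o; L.append((o,Q))
    x=np.linalg.solve(A,b); return x,[np.linalg.norm(Q@(x-o)) for o,Q in L]
def dpt(n,dep,px):
    K,o,M=cam(n); px=np.atleast_2d(np.array(px)); z=dep[px[:,1].astype(int),px[:,0].astype(int)]
    return o+(M@np.linalg.inv(K)@(np.c_[px,np.ones(len(px))].T*z)).T
def crop(im,x0,y0,x1,y1,s,name):
    c=cv2.resize(im[y0:y1,x0:x1],None,fx=s,fy=s,interpolation=cv2.INTER_CUBIC); cv2.imwrite('pics/'+name,c)
E
python3 - <<'E'
from h import *
t=np.load('pics/top0im.npy');s=np.load('pics/side0im.npy')
crop(t,215,130,300,220,6.6,'t1.png'); crop(t,110,170,210,250,7,'t2.png')
crop(s,215,165,305,225,8,'s1.png'); crop(s,130,140,260,220,6,'s2.png')
print(hold_point_z)
E
```

```text
0.0188
```

View pics/t1.png

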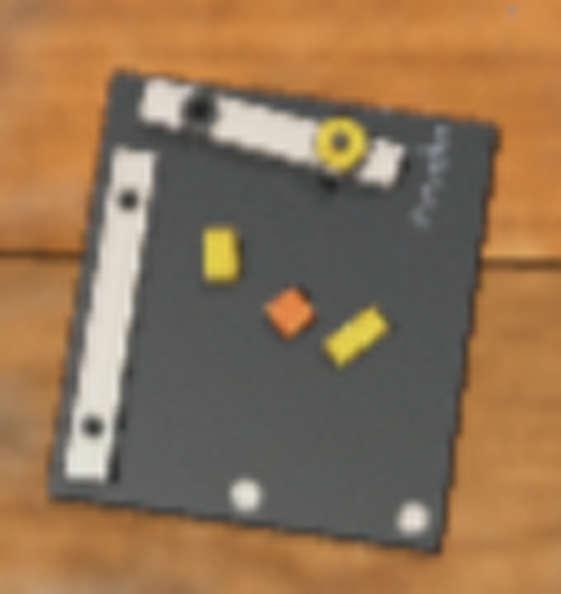

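View pics/t2.png

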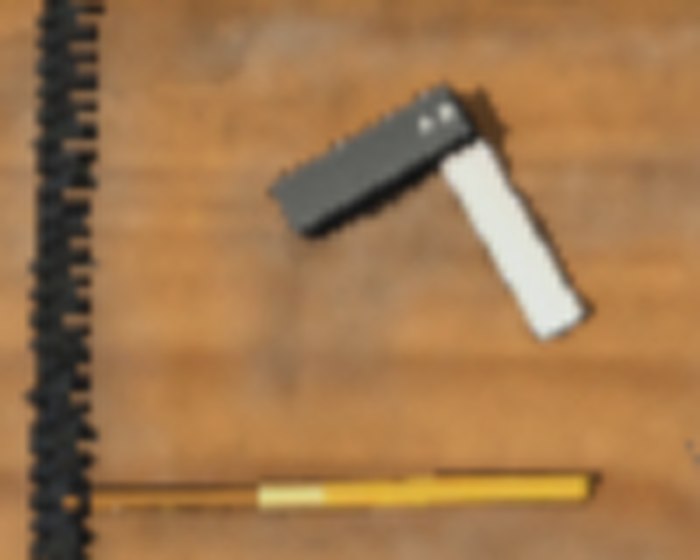

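View pics/s1.png

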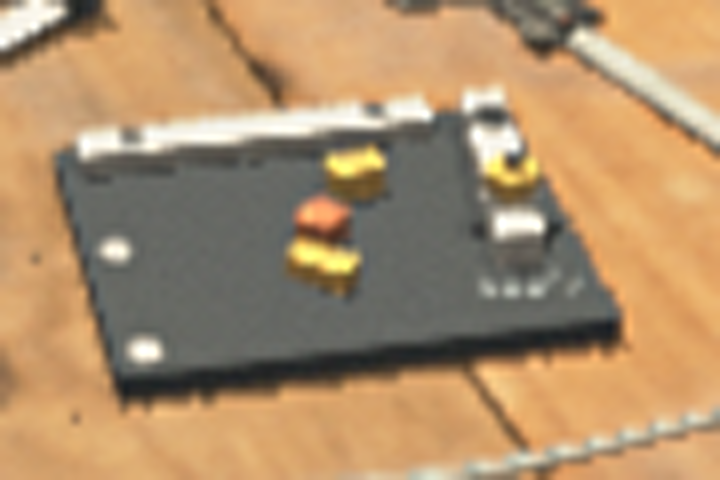

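View pics/s2.png

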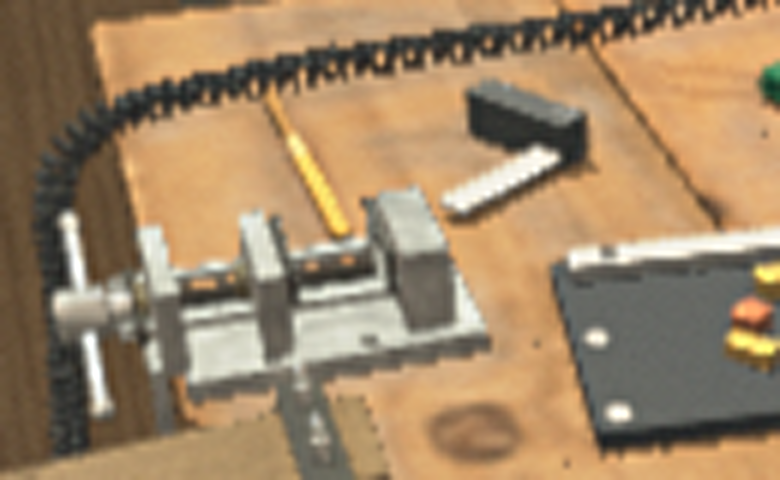

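Run:
```python
from h import *
t=np.load('pics/top0im.npy');dt=np.load('pics/top0.npy')
hsv=cv2.cvtColor(t,cv2.COLOR_BGR2HSV)
# jig plate
roi=np.zeros(t.shape[:2],np.uint8); roi[135:218,218:296]=1
wood=((hsv[...,1]>90)&(hsv[...,0]<22)&(hsv[...,2]>60)).astype(np.uint8)
m=(((hsv[...,1]<80)|0)&(roi>0)).astype(np.uint8)
m=cv2.morphologyEx(m,cv2.MORPH_CLOSE,np.ones((9,9)))
cs,_=cv2.findContours(m,cv2.RETR_EXTERNAL,cv2.CHAIN_APPROX_NONE); c=max(cs,key=cv2.contourArea)
P=ray('top',c[:,0,:],0.010)[:,:2]
r=cv2.minAreaRect((P*1000).astype(np.float32)); print('plate mm',r, cv2.contourArea(c))
print(proj('top',np.c_[cv2.boxPoints(r)/1000,np.full(4,.01)]))
for px in [(250,195),(230,160),(225,200),(266,151.5),(240,146),(248,168),(258,177),(269,181),(158,193),(186,205),(190,240),(120,240),(122,241),(235,260),(225,235),(130,240)]:
    print(px, dpt('top',dt,[px])[0].round(4))
```

```text
plate mm ((567.9223022460938, -293.10064697265625), (128.8799285888672, 143.89593505859375), 82.82046508789062) 3718.5
[[280.84937695 213.1213012 ]
 [289.52717905 148.52234596]
 [231.63617139 140.57772643]
 [221.54031714 204.64862403]]
(250, 195) [ 0.5267 -0.2811  0.0097]
(230, 160) [ 0.6027 -0.236   0.0131]
(225, 200) [ 0.5132 -0.2284  0.0227]
(266, 151.5) [ 0.6175 -0.314   0.0349]
(240, 146) [ 0.6318 -0.2576  0.0235]
(248, 168) [ 0.5834 -0.2759  0.0229]
(258, 177) [ 0.5644 -0.2978  0.0212]
(269, 181) [ 0.5566 -0.3216  0.018 ]
(158, 193) [ 0.5253 -0.0854  0.0265]
(186, 205) [ 0.5027 -0.1433  0.0089]
(190, 240) [ 0.4278 -0.155   0.0083]
(120, 240) [ 0.4247 -0.0098  0.0222]
(122, 241) [ 0.423  -0.0108  0.012 ]
(235, 260) [ 0.3882 -0.2544  0.0512]
(225, 235) [ 0.4378 -0.2329  0.0527]
(130, 240) [ 0.4255 -0.0267  0.0084]
```

Run:
```python
from h import *
t=np.load('pics/top0im.npy');dt=np.load('pics/top0.npy')
v,u=np.mgrid[100:285,90:400]; px=np.c_[u.ravel(),v.ravel()]
P=dpt('top',dt,px); C=t[px[:,1],px[:,0]]
# height map grid 10mm
def hm(x0,x1,y0,y1,st):
    for x in np.arange(x1,x0,-st):
        print('%.3f'%x,' '.join('%3d'%(1000*np.max(q)) if len(q:=P[(abs(P[:,0]-x)<st/2)&(abs(P[:,1]-y)<st/2),2]) else ' . ' for y in np.arange(y1,y0,-st)))
print('cols y from -0.18 down'); hm(.42,.52,-.42,-.18,.01)
print('brush area, cols y from 0.02'); hm(.40,.45,-.18,.03,.01)
print('right side cols y from -.34'); hm(.48,.66,-.50,-.34,.01)
```

```text
cols y from -0.18 down
0.520   3   2   2   3  11  23  22  13  13  12  12  14  14  13  14  14  14  12   3   4   2   4   3   7
0.510   2   2   1   2  15  22  21  13  14  14  14  13  14  13  14  13  12  14   5   2   3   3   7   7
0.500   3   3   4   5   3  13  14  13  13  14  13  13  14  15  13  12  14  13   3   2   2   3   6   4
0.490   3   2   2   3   2   2   2   2   4   4   3   4   8  11  13  13  13  11   2   2   3   3   8   4
0.480   2   3   4   4   2   2   2   2   2   3   3   3   2   5   3   3   3   2   4   2   3   4  10   2
0.470   3   2   3  13  15  13  15  14  15  10   3   2   4   3   3   4   3   3   3   4   3   3   8   4
0.460   2   3   3  50  52  52  51  48  14  15   4   4   2   3   3   2   3   5   2   2   2   5   9   3
0.450   2   3   5  52  54  53  55  51  54  54   4   2   3   4   2   3   2   3   2   1   2   6   8   3
0.440   4   3   2  53  53  52  54  52  54  50   3   3   4   2   2   3   2   3   3   2   5   9   7   3
0.430   4   3   4  49  52  52  52  53  51  13   3   4   4   4   1   2   4   4   2   4   2   8   2  16
0.420   2   4   4  17  36  36  38  36  35  14   2   3   3
[... 1181 characters left out ...]

0.570  14  14  13   2   2   3   3   7   7   2   4   3   3   4   3   2
0.560  13  13  11   3   3   4   3   8   7   1   2   1   4   2   3   4
0.550  14  16   5   2   2   3   2  10   7   1   3   2   3   3   3   4
0.540  14  12   3   4   3   3   3   7   3   2   3   4   5   5   5  14
0.530  13  13   4   3   3   3   3   8   4   4   4   3   3   3  10  13
0.520  14  12   3   4   2   4   3   7   2   2   1   2   4   3  13  15
0.510  12  14   5   2   3   3   7   7   2   3   3   2   3   3  17  13
0.500  14  13   3   2   2   3   6   4   4   3   3   3   3   3  15  12
0.490  13  11   2   2   3   3   8   4   3   5   2   2   4  12  15  10
0.480   3   2   4   2   3   4  10   2   4   3   4   2   3  13  14   2
```

Run:
```python
from h import *
t=np.load('pics/top0im.npy');dt=np.load('pics/top0.npy');s=np.load('pics/side0im.npy')
def mask(im,lo,hi,box):
    h=cv2.cvtColor(im,cv2.COLOR_BGR2HSV); m=cv2.inRange(h,np.array(lo),np.array(hi)); r=np.zeros_like(m); x0,y0,x1,y1=box; r[y0:y1,x0:x1]=m[y0:y1,x0:x1]; return r
def comps(m,a=6):
    n,l,st,c=cv2.connectedComponentsWithStats(m)
    return [(st[i,4],c[i].round(1),st[i,:4]) for i in range(1,n) if st[i,4]>=a]
print('yellow top jig',comps(mask(t,(20,110,120),(32,255,255),(222,138,290,215))))
print('copper top jig',comps(mask(t,(4,110,120),(16,255,255),(235,165,275,195))))
print('yellow side jig',comps(mask(s,(20,110,120),(32,255,255),(222,170,300,215))))
print('copper side',comps(mask(s,(4,110,120),(14,255,255),(245,185,275,205))))
print('brush handle top',comps(mask(t,(20,140,130),(32,255,255),(110,230,205,250))))
h=cv2.cvtColor(t,cv2.COLOR_BGR2HSV); print(h[240,116:200].tolist())
```

```text
yellow top jig [(np.int32(47), array([266.3, 151.3]), array([263, 148,   8,   8], dtype=int32)), (np.int32(41), array([248., 168.]), array([246, 164,   5,   9], dtype=int32)), (np.int32(47), array([268.5, 180.4]), array([264, 176,  10,  10], dtype=int32))]
copper top jig [(np.int32(35), array([258.4, 176.8]), array([255, 174,   8,   7], dtype=int32))]
yellow side jig [(np.int32(21), array([258.7, 185. ]), array([256, 183,   7,   5], dtype=int32)), (np.int32(16), array([278.6, 186.1]), array([276, 185,   7,   3], dtype=int32)), (np.int32(25), array([255. , 196.8]), array([251, 195,   9,   5], dtype=int32))]
copper side [(np.int32(21), array([254.9, 191.4]), array([252, 190,   7,   4], dtype=int32))]
brush handle top [(np.int32(116), array([174.7, 239.6]), array([156, 238,  38,   4], dtype=int32))]
[[90, 6, 46], [100, 14, 53], [90, 5, 55], [12, 51, 65], [14, 94, 57], [13, 44, 41], [11, 66, 54], [15, 163, 119], [15, 173, 134], [15, 173, 137], [16, 171, 137], [15, 168, 138], [15, 178, 139], [15, 175, 141], [16, 172, 142], [16, 172, 142], [16, 175, 143], [15, 173, 146], [16, 172, 145], [1
[... 334 characters left out ...]
, 150, 220], [22, 178, 222], [21, 181, 223], [21, 180, 222], [21, 181, 223], [21, 182, 223], [22, 187, 222], [22, 188, 224], [22, 189, 224], [22, 185, 223], [22, 186, 222], [22, 183, 222], [22, 181, 223], [22, 184, 223], [22, 185, 223], [22, 185, 222], [22, 185, 222], [22, 181, 222], [21, 181, 222], [22, 183, 222], [22, 187, 221], [22, 190, 221], [22, 187, 221], [22, 185, 221], [22, 184, 220], [22, 183, 220], [22, 181, 221], [21, 183, 220], [22, 184, 220], [22, 188, 220], [22, 190, 219], [22, 187, 219], [22, 187, 219], [22, 185, 220], [21, 184, 220], [21, 187, 220], [21, 189, 216], [20, 192, 185], [17, 178, 119], [14, 163, 149], [14, 161, 160], [14, 161, 162], [14, 163, 161], [14, 162, 164]]
```

Run:
```python
from h import *
t=np.load('pics/top0im.npy');dt=np.load('pics/top0.npy');s=np.load('pics/side0im.npy')
h=cv2.cvtColor(t,cv2.COLOR_BGR2HSV); h2=cv2.cvtColor(s,cv2.COLOR_BGR2HSV)
m=cv2.inRange(h,(18,140,130),(32,255,255)); 
def fit(m,box):
    x0,y0,x1,y1=box; v,u=np.nonzero(m[y0:y1,x0:x1]); return np.c_[u+x0,v+y0].astype(np.float32)
p=fit(m,(150,232,200,248)); print(len(p),p.min(0),p.max(0))
vx,vy,cx,cy=cv2.fitLine(p,cv2.DIST_L2,0,.01,.01).ravel(); print(vx,vy,cx,cy)
for u in (123,146.5,155.7,193): 
    q=(u,cy+(u-cx)*vy/vx); print(u,ray('top',[q],.006).round(4))
ms=cv2.inRange(h2,(20,110,120),(32,255,255)); q=fit(ms,(170,150,192,185)); print(len(q),q.min(0),q.max(0)); print(cv2.fitLine(q,cv2.DIST_L2,0,.01,.01).ravel())
# bench depth bias
v,u=np.mgrid[200:225,130:148]; print('bench z',np.median(dpt('top',dt,np.c_[u.ravel(),v.ravel()])[:,2]))
v,u=np.mgrid[190:200,245:270]; print('plate z',np.median(dpt('top',dt,np.c_[u.ravel(),v.ravel()])[:,2]))
crop(s,165,145,200,190,12,'s3.png')
```

```text
149 [155. 238.] [193. 242.]
0.9994473 -0.033243507 174.57718 239.77852
123 [[ 0.4221 -0.0111  0.006 ]]
146.5 [[ 0.4247 -0.0615  0.006 ]]
155.7 [[ 0.4257 -0.0812  0.006 ]]
193 [[ 0.4298 -0.161   0.006 ]]
36 [178. 162.] [187. 178.]
[  0.49587616   0.86839324 183.05556    171.36111   ]
bench z 0.0005877506136386379
plate z 0.011054053333843239
```

View pics/s3.png

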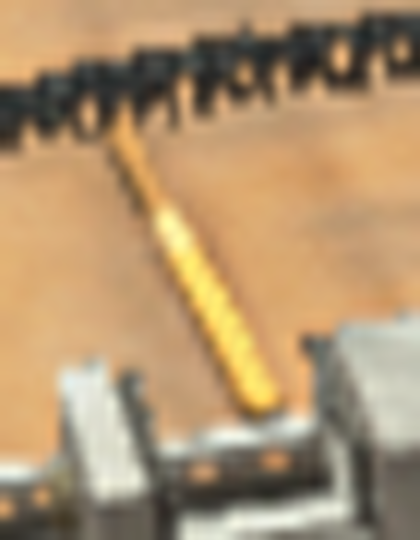

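```bash
cat >> h.py <<'E'
def goto(pos,yaw=None):
    s=sense(); M=R.from_euler('xyz',s['orientation']).as_matrix(); p=np.array(s['position'])
    print('t',round(s['t'],2),'pos',p.round(4),'rpy',np.array(s['orientation']).round(4),'gap',round(s['finger_gap'],4),'F',np.array(s['wrist_force']).round(2))
    print('tool shift',(M.T@(np.array(pos)-p)).round(4))
    if yaw is not None:
        T=R.from_euler('xyz',[np.pi,0,yaw]); print('turn',(R.from_matrix(M).inv()*T).as_rotvec().round(4))
E
python3 - <<'E'
from h import *
print(tri({'top':(193,239.2),'side':(187,178.0)}))
goto([.428,-.131,.06],-1.52)
E
```

```text
(array([ 0.43033071, -0.16115794,  0.00649642]), [np.float64(0.0006250099012338402), np.float64(0.00062500990123395)])
t 0.1 pos [ 0.1849 -0.6487  0.2257] rpy [ 3.1401e+00 -2.0000e-04 -2.8639e+00] gap 0.0877 F [0.99 0.61 0.44]
tool shift [-0.3757  0.431   0.1663]
turn [ 1.4000e-03  9.0000e-04 -1.3439e+00]
```

Request:
play_rows(series="100 0 0 0 0 0 -0.12;100 0 0 0 0 0 -0.12;100 0 0 0 0 0 -0.12;100 0 0 0 0 0 -0.12;100 0 0 0 0 0 -0.12;100 0 0 0 0 0 -0.12;100 0 0 0 0 0 -0.12;100 0 0 0 0 0 -0.12;100 0 0 0 0 0 -0.12;100 0 0 0 0 0 -0.12")

```text
t: 0.93
position: [0.185, -0.6488, 0.226]
orientation: [3.141, 0.001, -1.658]
wrist_force: [-0.1, -0.1, -0.2]
finger_gap: 0.088
```

Request:
play_rows(series="100 0 0 0 0 0 -0.07;100 0 0 0 0 0 -0.07")

```text
t: 1.1
position: [0.185, -0.6488, 0.226]
orientation: [3.141, 0.001, -1.52]
wrist_force: [0.9, -0.0, -0.1]
finger_gap: 0.0877
```

Run:
```python
from h import *
goto([.4283,-.131,.06],-1.52)
```

```text
t 1.1 pos [ 0.185  -0.6488  0.226 ] rpy [ 3.1412e+00  1.0000e-03 -1.5201e+00] gap 0.0877 F [ 0.93 -0.05 -0.08]
tool shift [-0.5046 -0.2693  0.1664]
turn [ 0.0004  0.001  -0.0001]
```

Request:
play_rows(series="100 -0.0315 -0.0168 0 0 0 0;100 -0.0315 -0.0168 0 0 0 0;100 -0.0315 -0.0168 0 0 0 0;100 -0.0315 -0.0168 0 0 0 0;100 -0.0315 -0.0168 0 0 0 0;100 -0.0315 -0.0168 0 0 0 0;100 -0.0315 -0.0168 0 0 0 0;100 -0.0315 -0.0168 0 0 0 0;100 -0.0315 -0.0168 0 0 0 0;100 -0.0315 -0.0168 0 0 0 0")

```text
t: 1.93
position: [0.3383, -0.3249, 0.2264]
orientation: [3.142, 0.0, -1.524]
wrist_force: [0.6, 0.3, 0.4]
finger_gap: 0.0875
```

Request:
play_rows(series="100 -0.0315 -0.0168 0.02 0 0 0;100 -0.0315 -0.0168 0.02 0 0 0;100 -0.0315 -0.0168 0.02 0 0 0;100 -0.0315 -0.0168 0.02 0 0 0;100 -0.0315 -0.0168 0.02 0 0 0;100 -0.0315 -0.0168 0.02 0 0 0;100 0 0 0.03 0 0 0;100 0 0 0.016 0 0 0;100 0 0 0 0 0 0")

```text
t: 2.68
position: [0.4274, -0.1324, 0.0574]
orientation: [3.135, 0.0, -1.523]
wrist_force: [-1.2, 0.1, -0.4]
finger_gap: 0.0879
```

Run:
```python
from h import *
goto([.4283,-.131,.002],-1.52)
im,d=snapshot('top'); cv2.imwrite('pics/top1.png',im); crop(im,90,190,230,280,5.5,'t3.png')
```

```text
t 2.68 pos [ 0.4274 -0.1324  0.0574] rpy [ 3.1349  0.     -1.5227] gap 0.0879 F [-1.24  0.08 -0.39]
tool shift [-0.0013 -0.0014  0.0553]
turn [ 0.0067  0.     -0.0027]
```

View pics/t3.png

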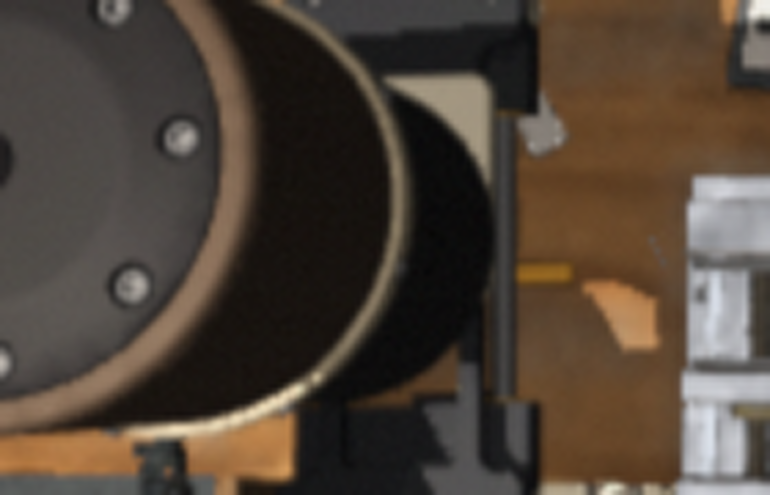

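Run:
```python
from h import *
f=lambda x,y:(x/7+110,y/7+170)
for n,c,z in (('bl tip in',(542,340),.008),('bl tip out',(588,316),.008),('bl root in',(442,165),.008),('bl root out',(490,140),.008),('st A',(440,88),.024),('st B',(477,132),.024),('st C',(312,238),.024),('st D',(270,190),.024)):
    print(n,ray('top',[f(*c)],z).round(4))
```

```text
bl tip in [[ 0.4735 -0.1475  0.008 ]]
bl tip out [[ 0.4811 -0.1613  0.008 ]]
bl root in [[ 0.5272 -0.114   0.008 ]]
bl root out [[ 0.5353 -0.1286  0.008 ]]
st A [[ 0.5488 -0.1155  0.024 ]]
st B [[ 0.5353 -0.1275  0.024 ]]
st C [[ 0.5019 -0.0788  0.024 ]]
st D [[ 0.5164 -0.0652  0.024 ]]
```

Request:
play_rows(series="35 -0.0013 -0.0014 0.01 0.006 0 -0.003;35 0 0 0 0 0 0;35 0 0 0 0 0 0;35 0 0 0 0 0 0")

```text
t: 3.07
position: [0.4318, -0.132, 0.0517]
orientation: [-3.134, -0.0, -1.521]
wrist_force: [0.3, 0.2, -0.2]
finger_gap: 0.0666
```

Request:
play_rows(series="35 0 0 0 0 0 0;35 0 0 0 0 0 0;35 0 0 0 0 0 0;35 0 0 0 0 0 0")

```text
t: 3.4
position: [0.4314, -0.1317, 0.0509]
orientation: [-3.135, -0.0, -1.521]
wrist_force: [0.5, -0.0, -0.7]
finger_gap: 0.0396
```

Run:
```python
from h import *
goto([.4283,-.131,.002],-1.52)
```

```text
t 3.4 pos [ 0.4314 -0.1317  0.0509] rpy [-3.1351 -0.     -1.5209] gap 0.0396 F [ 0.46 -0.02 -0.75]
tool shift [-0.0009  0.0033  0.0488]
turn [-0.0065 -0.     -0.0009]
```

Request:
play_rows(series="35 -0.001 0.003 0.015 -0.0065 0 0;35 0 0 0.015 0 0 0;35 0 0 0.010 0 0 0;35 0 0 0.005 0 0 0;35 0 0 0 0 0 0;35 0 0 0 0 0 0;35 0 0 0 0 0 0")

```text
t: 3.98
position: [0.4287, -0.1308, 0.0061]
orientation: [-3.141, -0.0, -1.521]
wrist_force: [-0.3, -0.5, -0.1]
finger_gap: 0.0308
```

Run:
```python
from h import *
goto([.4283,-.131,.002],-1.52)
im,d=snapshot('side'); crop(im,140,120,240,200,7,'s4.png')
```

```text
t 3.98 pos [ 0.4287 -0.1308  0.0061] rpy [-3.1413 -0.     -1.5206] gap 0.0308 F [-0.29 -0.53 -0.07]
tool shift [0.0002 0.0005 0.0041]
turn [-0.0003 -0.     -0.0006]
```

View pics/s4.png

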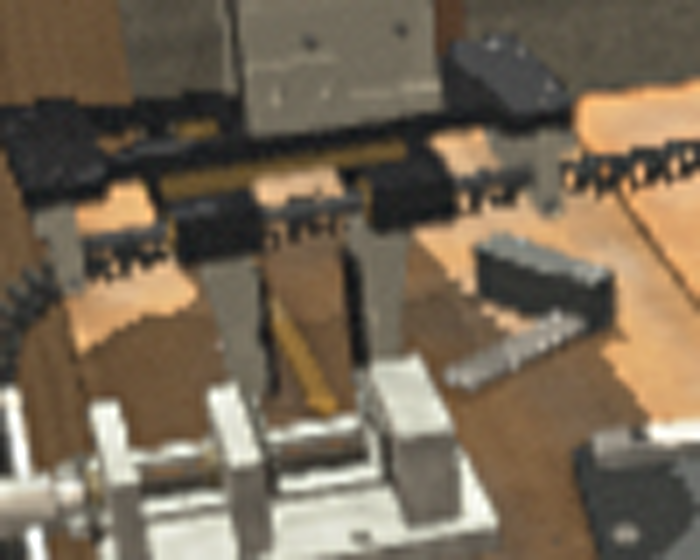

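The side view shows the brush handle between the fingers, at about (300,350) in the crop. Next I lower the last few millimetres and close.

Request:
play_rows(series="35 0 0.0004 0.0025 0 0 0;35 0 0 0.0018 0 0 0;0 0 0 0 0 0 0;0 0 0 0 0 0 0;0 0 0 0 0 0 0;0 0 0 0 0 0 0;0 0 0 0 0 0 0;0 0 0 0 0 0 0")

```text
t: 4.7
position: [0.4279, -0.1308, 0.0013]
orientation: [3.141, -0.0, -1.521]
wrist_force: [-0.2, -0.6, -0.0]
finger_gap: 0.0076
```

Request:
play_rows(series="0 0.006 0 -0.001 0 0 0;0 0.008 0 -0.001 0 0 0;0 0.009 0 0 0 0 0;0 0 0 -0.01 0 0 0;0 0 0 -0.03 0 0 0;0 0 0 -0.03 0 0 0;0 0 0 -0.03 0 0 0;0 0 0 0 0 0 0;0 0 0 0 0 0 0")

```text
t: 5.45
position: [0.4303, -0.1545, 0.105]
orientation: [-3.138, 0.0, -1.522]
wrist_force: [-0.3, -0.1, -0.1]
finger_gap: 0.0072
```

Run:
```python
from h import *
jc=np.array([.568,-.293]); a=np.deg2rad(82.8)
def J(x,y): return jc+np.array([np.cos(a)*x-np.sin(a)*y, np.sin(a)*x+np.cos(a)*y])
print(J(-95,-30)) if 0 else None
for q in [(.035-.13,-.030),(.045,-.052),(.033,-.059),(-.035,-.059)]: print(q,J(*q).round(4))
goto([*J(-.095,-.030),.10],-1.696)
im,d=snapshot('side'); cv2.imwrite('pics/side5.png',im); crop(im,100,60,260,200,5,'s5.png')
# measure jig better: fence lines
t=np.load('pics/top0im.npy'); g=cv2.cvtColor(t,cv2.COLOR_BGR2HSV)
m=((g[...,1]<60)&(g[...,2]>150)).astype(np.uint8); r=np.zeros_like(m); r[136:212,218:292]=m[136:212,218:292]
cs,_=cv2.findContours(r,cv2.RETR_EXTERNAL,cv2.CHAIN_APPROX_NONE)
for c in cs:
    if cv2.contourArea(c)>40:
        for z in (.018,.022):
            P=ray('top',c[:,0,:],z)[:,:2]*1000; print(z,cv2.minAreaRect(P.astype(np.float32)))
```

```text
(-0.095, -0.03) [ 0.5859 -0.391 ]
(0.045, -0.052) [ 0.6252 -0.2549]
(0.033, -0.059) [ 0.6307 -0.2677]
(-0.035, -0.059) [ 0.6221 -0.3351]
t 5.45 pos [ 0.4303 -0.1545  0.105 ] rpy [-3.1378e+00  1.0000e-04 -1.5215e+00] gap 0.0072 F [-0.33 -0.06 -0.13]
tool shift [ 0.2439 -0.1437  0.0055]
turn [-0.0038  0.0004  0.1745]
0.018 ((563.5758666992188, -239.8067626953125), (13.42520523071289, 109.6550521850586), 82.84581756591797)
0.022 ((562.8394775390625, -240.07981872558594), (13.364749908447266, 109.1613998413086), 82.8458023071289)
0.018 ((626.3911743164062, -290.3314514160156), (34.64409637451172, 14.111563682556152), 76.44654846191406)
0.022 ((625.3720703125, -290.3770751953125), (34.4881591796875, 14.047999382019043), 76.44651794433594)
```

View pics/s5.png

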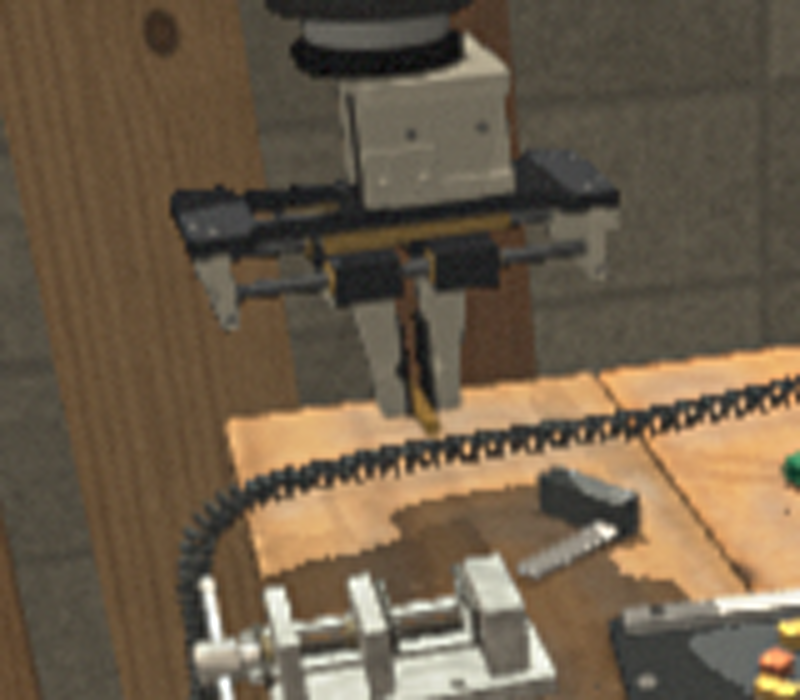

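Request:
play_rows(series="0 0.027 -0.016 0 0 0 0;0 0.027 -0.016 0 0 0 0;0 0.027 -0.016 0 0 0 0;0 0.027 -0.016 0 0 0 0;0 0.027 -0.016 0 0 0 0;0 0.027 -0.016 0 0 0 0;0 0.027 -0.016 0 0 0 0;0 0.027 -0.016 0 0 0 0;0 0.028 -0.016 0 0 0 0.0875;0 0 0 0 0 0 0.0875")

```text
t: 6.33
position: [0.586, -0.3949, 0.0996]
orientation: [3.138, -0.001, -1.702]
wrist_force: [0.2, -0.3, -0.7]
finger_gap: 0.0073
```

Request:
play_rows(series="0 0 0 0.02 0 0 0;0 0 0 0.02 0 0 0;0 0 0 0.01 0 0 0;0 0 0 0 0 0 0;0 0 0 0 0 0 0;0 0 0 0 0 0 0")

```text
t: 6.83
position: [0.5854, -0.3906, 0.0537]
orientation: [3.141, -0.001, -1.695]
wrist_force: [-0.1, 0.5, -0.2]
finger_gap: 0.0078
```

```bash
cat >> h.py <<'E'
jc=np.array([.568,-.293]); ja=np.deg2rad(82.85)
def J(x,y): return jc+np.array([np.cos(ja)*x-np.sin(ja)*y, np.sin(ja)*x+np.cos(ja)*y])
def Ji(p): d=np.array(p)[:2]-jc; return np.array([np.cos(ja)*d[0]+np.sin(ja)*d[1], -np.sin(ja)*d[0]+np.cos(ja)*d[1]])
E
python3 - <<'E'
from h import *
goto([*J(-.095,-.031),.0118],ja-np.pi)
print(Ji(sense()['position']))
im,d=snapshot('top'); cv2.imwrite('pics/top6.png',im); crop(im,205,120,325,220,6,'t6.png')
im,d=snapshot('side'); cv2.imwrite('pics/side6.png',im); crop(im,195,120,325,220,6,'s6.png')
E
```

```text
t 6.83 pos [ 0.5854 -0.3906  0.0537] rpy [ 3.1414e+00 -5.0000e-04 -1.6953e+00] gap 0.0078 F [-0.09  0.5  -0.21]
tool shift [ 0.0003 -0.0016  0.0419]
turn [ 0.0002 -0.0005  0.0003]
[-0.09465864 -0.02942337]
```

View pics/t6.png

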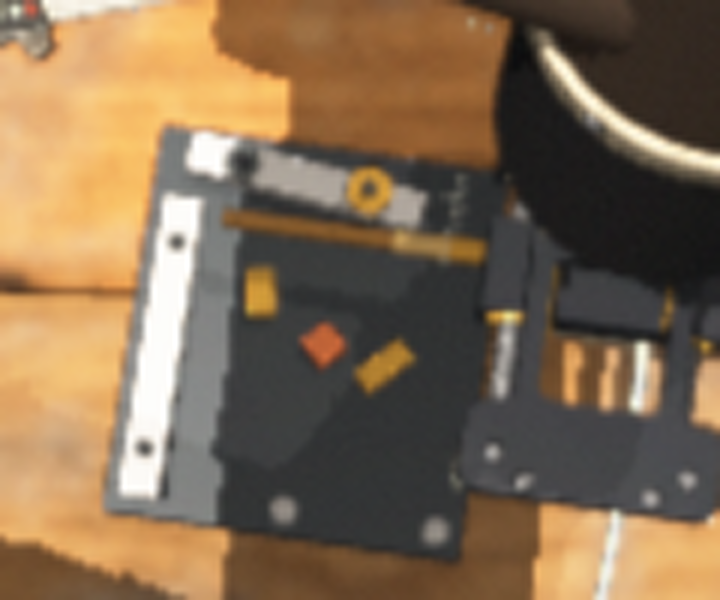

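View pics/s6.png

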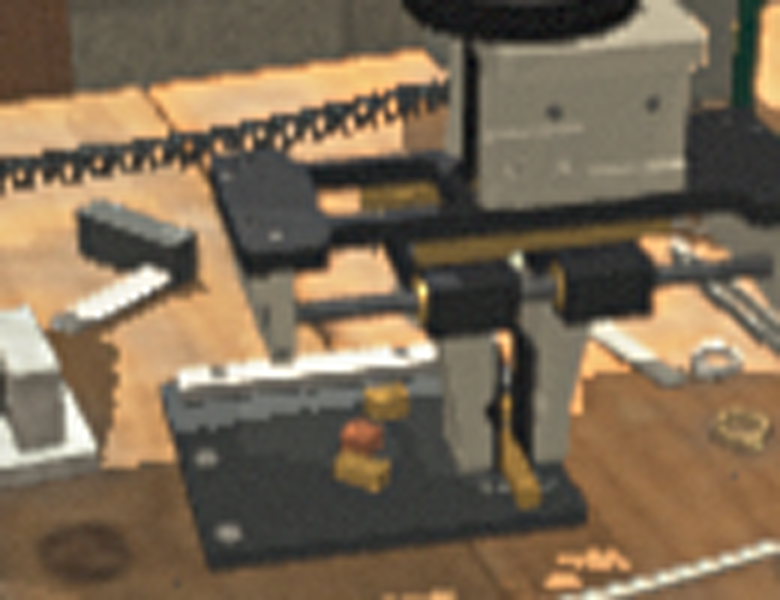

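Run:
```python
from h import *
for c in [(224,218),(392,240),(450,248)]:
    p=ray('top',[(c[0]/6+205,c[1]/6+120)],.0565)[0]; print(Ji(p).round(4))
p=ray('top',[(225/6.6*0+248,168)],.0200)[0]; print('a',Ji(p))
print('b',Ji(ray('top',[(258.4,176.8)],.019)[0]),'c',Ji(ray('top',[(268.5,180.4)],.018)[0]))
```

```text
[ 0.0323 -0.0292]
[-0.0264 -0.0297]
[-0.0467 -0.0297]
a [ 0.01900253 -0.01376629]
b [-0.00593676  0.00203705] c [-0.02855419  0.00660357]
```

Request:
play_rows(series="0 0 -0.0016 0.012 0 0 0;0 0 0 0.012 0 0 0;0 0 0 0.010 0 0 0;0 0 0 0.005 0 0 0;0 0 0 0 0 0 0;0 0 0 0 0 0 0;0 0 0 0 0 0 0")

```text
t: 7.52
position: [0.5868, -0.3906, 0.0143]
orientation: [3.141, -0.0, -1.696]
wrist_force: [0.6, -0.7, -0.0]
finger_gap: 0.0074
```

Run:
```python
from h import *
goto([*J(-.095,-.031),.0118],ja-np.pi)
im,d=snapshot('side'); cv2.imwrite('pics/side7.png',im); crop(im,215,150,315,220,7,'s7.png')
```

```text
t 7.52 pos [ 0.5868 -0.3906  0.0143] rpy [ 3.1412e+00 -3.0000e-04 -1.6956e+00] gap 0.0074 F [ 0.56 -0.68 -0.04]
tool shift [ 0.0005 -0.0002  0.0025]
turn [ 0.0004 -0.0003 -0.0001]
```

View pics/s7.png

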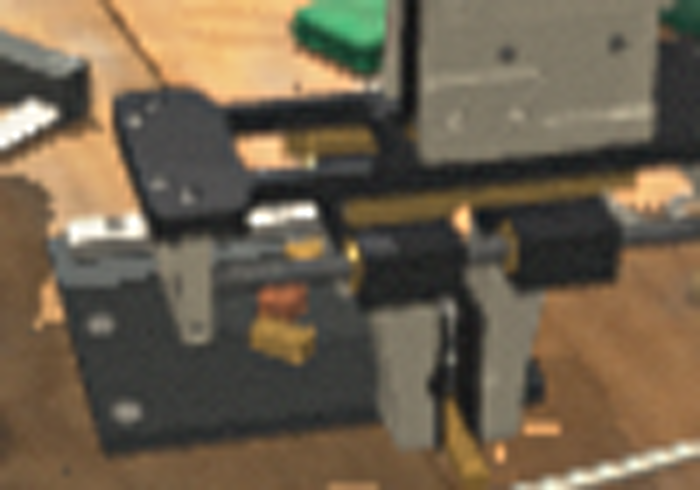

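Request:
play_rows(series="0 0 0 0.0023 0 0 0;0 0 0 0 0 0 0;0 0 0.004 0 0 0 0;0 0 0.006 0 0 0 0;0 0 0.007 0 0 0 0;0 0 0.007 0 0 0 0;0 0 0.007 0 0 0 0;0 0 0.007 0 0 0 0;0 0 0.007 0 0 0 0;0 0 0.007 0 0 0 0")

```text
t: 8.4
position: [0.5342, -0.3839, 0.012]
orientation: [3.141, -0.0, -1.696]
wrist_force: [0.5, -0.1, -0.2]
finger_gap: 0.0072
```

Run:
```python
from h import *
goto([*J(-.095,.021),.012],ja-np.pi)
im,d=snapshot('top'); cv2.imwrite('pics/top8.png',im); crop(im,205,130,325,230,6,'t8.png')
```

```text
t 8.4 pos [ 0.5342 -0.3839  0.012 ] rpy [ 3.1412e+00 -1.0000e-04 -1.6958e+00] gap 0.0072 F [ 0.54 -0.05 -0.22]
tool shift [ 0.0006 -0.0012  0.    ]
turn [ 0.0004 -0.0001 -0.0003]
```

View pics/t8.png

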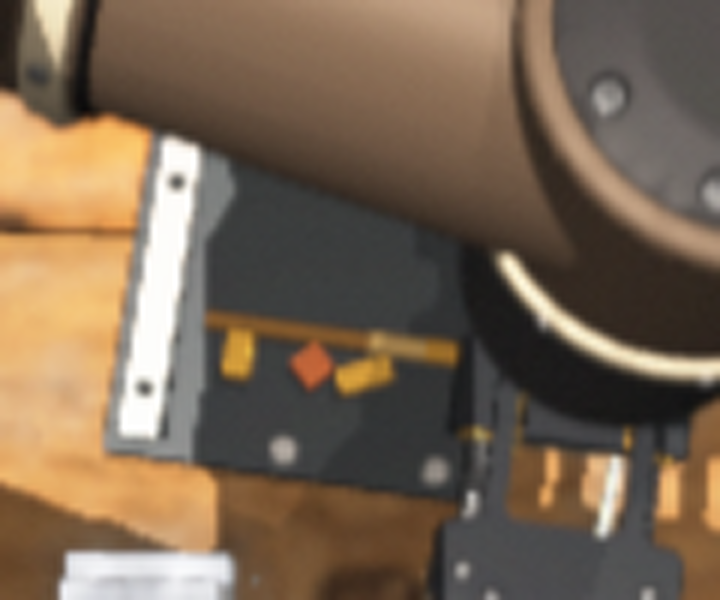

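Request:
play_rows(series="0 0 -0.0044 0 0 0 -0.073;0 0 -0.0044 0 0 0 -0.073;0 0 -0.0044 0 0 0 -0.073;0 0 -0.0044 0 0 0 -0.073;0 0 -0.0044 0 0 0 -0.073;0 0 -0.0044 0 0 0 -0.073;0 0 0.004 0 0 0 0;0 0 0.007 0 0 0 0;0 0 0.007 0 0 0 0;0 0 0.007 0 0 0 0")

```text
t: 9.28
position: [0.5361, -0.3904, 0.0118]
orientation: [3.141, 0.0, -1.26]
wrist_force: [0.7, -0.6, -0.2]
finger_gap: 0.0075
```

Run:
```python
from h import *
goto([*J(-.095,.021),.012],ja-np.pi); print(Ji(sense()['position']))
im,d=snapshot('top'); cv2.imwrite('pics/top9.png',im); crop(im,205,140,325,240,6,'t9.png')
```

```text
t 9.28 pos [ 0.5361 -0.3904  0.0118] rpy [ 3.1408e+00  5.0000e-04 -1.2598e+00] gap 0.0075 F [ 0.68 -0.64 -0.21]
tool shift [-0.0057 -0.001  -0.0002]
turn [9.000e-04 3.000e-04 4.358e-01]
[-0.10062091  0.01952897]
```

View pics/t9.png

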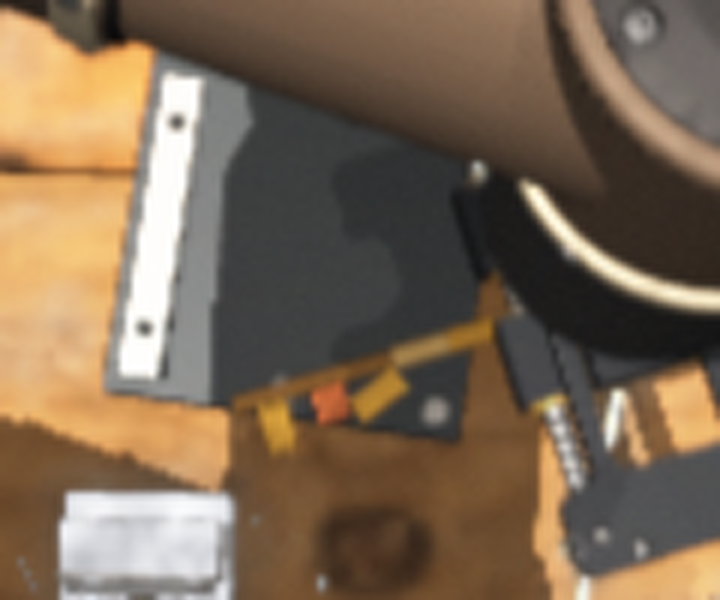

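Request:
play_rows(series="0 0.002 0.006 0 0 0 0;0 0.002 0.007 0 0 0 0;0 0.004 0.007 0 0 0 0;0 0.004 0.007 0 0 0 0;0 0.004 0.005 0 0 0 0;0 0 0 0 0 0 0")

```text
t: 9.83
position: [0.5109, -0.4165, 0.0119]
orientation: [3.141, 0.0, -1.259]
wrist_force: [0.6, 0.5, 0.0]
finger_gap: 0.0076
```

Run:
```python
from h import *
goto([*J(-.095,.021),.012],ja-np.pi); print(Ji(sense()['position']))
im,d=snapshot('top'); cv2.imwrite('pics/top10.png',im); crop(im,205,140,325,240,6,'t10.png')
im,d=snapshot('side'); crop(im,205,140,325,240,6,'s10.png')
```

```text
t 9.83 pos [ 0.5109 -0.4165  0.0119] rpy [ 3.1408e+00  2.0000e-04 -1.2591e+00] gap 0.0076 F [0.64 0.53 0.02]
tool shift [-0.0228 -0.033  -0.0002]
turn [0.0008 0.     0.4364]
[-0.12963639  0.04128988]
```

View pics/t10.png

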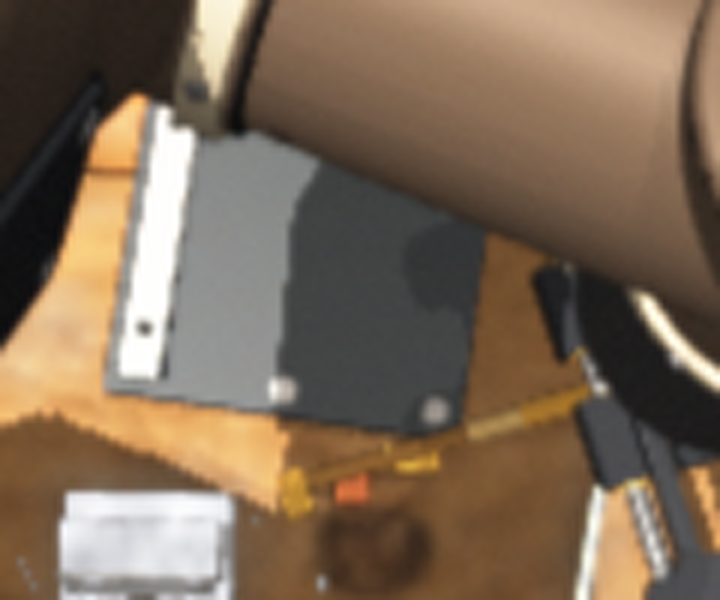

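View pics/s10.png

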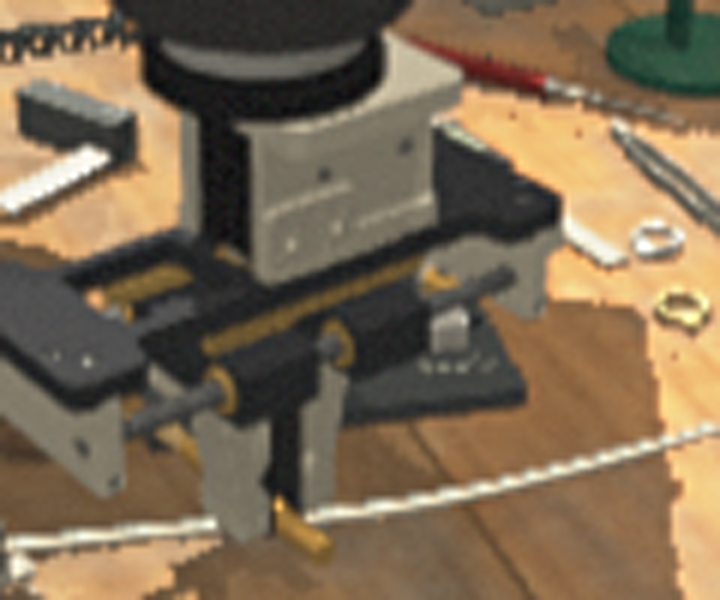

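All three offcuts lie on the bench in front of the plate: a at (297,492), b at (350,490) and c at (415,463) in the top crop. Next I lift the brush and check their heights.

Request:
play_rows(series="0 0 0 -0.01 0 0 0;0 0 0 -0.025 0 0 0.087;0 0 0 -0.03 0 0 0.087;0 0 0 -0.025 0 0 0.087;0 0 0 0 0 0 0")

```text
t: 10.35
position: [0.5153, -0.4169, 0.1089]
orientation: [-3.134, -0.005, -1.522]
wrist_force: [1.0, -0.9, 0.5]
finger_gap: 0.0073
```

Run:
```python
from h import *
goto([.4295,-.153,.09],-1.52)
im,d=snapshot('top'); cv2.imwrite('pics/top11.png',im); crop(im,205,140,325,240,6,'t11.png')
h=cv2.cvtColor(im,cv2.COLOR_BGR2HSV)
P=lambda u,v:dpt('top',d,[(u,v)])[0]
for c in [(297,492),(350,488),(415,463)]:
    u,v=c[0]/6+205,c[1]/6+140; print(c,P(u,v).round(4),Ji(P(u,v)).round(4))
```

```text
t 10.35 pos [ 0.5153 -0.4169  0.1089] rpy [-3.1344 -0.0055 -1.5222] gap 0.0073 F [ 1.01 -0.9   0.53]
tool shift [-0.2678  0.073   0.0169]
turn [-0.0071 -0.0055 -0.0022]
(297, 492) [ 0.4682 -0.2919  0.0132] [-0.0113  0.0991]
(350, 488) [ 0.47   -0.3107  0.0125] [-0.0298  0.095 ]
(415, 463) [ 0.4796 -0.3338  0.0095] [-0.0515  0.0826]
```

View pics/t11.png

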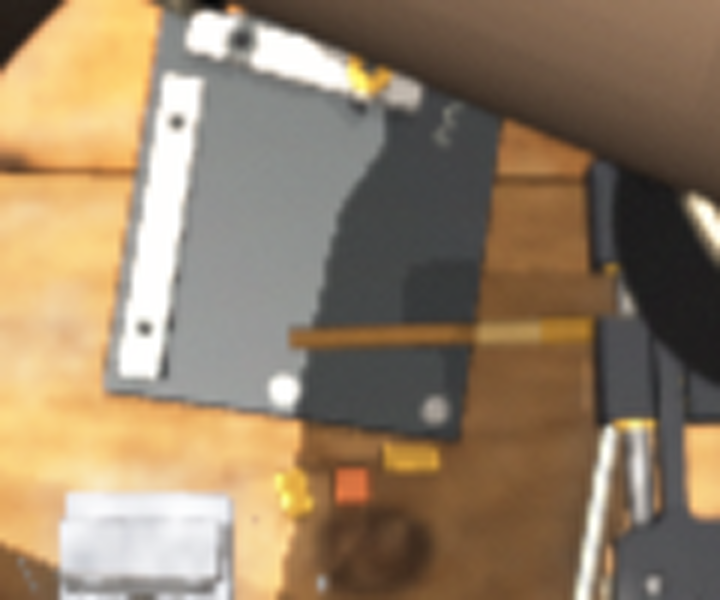

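Request:
play_rows(series="0 -0.0335 0.0088 0 0 0 0;0 -0.0335 0.0088 0 0 0 0;0 -0.0335 0.0088 0 0 0 0;0 -0.0335 0.0088 0 0 0 0;0 -0.0335 0.0088 0 0 0 0;0 -0.0335 0.0088 0 0 0 0;0 -0.0335 0.0088 0 0 0 0;0 -0.0335 0.0088 0 0 0 0;0 0 0 0.03 0 0 0;0 0 0 0.03 0 0 0")

```text
t: 11.23
position: [0.4292, -0.1492, 0.0433]
orientation: [-3.136, 0.0, -1.513]
wrist_force: [1.5, 0.2, 0.1]
finger_gap: 0.0073
```

Request:
play_rows(series="0 0 0 0.01 0 0 0;0 0 0 0 0 0 0;0 0 0 0 0 0 0;0 0 0 0 0 0 0;0 0 0 0 0 0 0")

```text
t: 11.65
position: [0.4285, -0.1514, 0.0329]
orientation: [-3.14, -0.0, -1.519]
wrist_force: [-0.3, 0.6, 0.5]
finger_gap: 0.0073
```

Run:
```python
from h import *
goto([.4295,-.153,.0018],-1.52)
```

```text
t 11.65 pos [ 0.4285 -0.1514  0.0329] rpy [-3.1404e+00 -1.0000e-04 -1.5186e+00] gap 0.0073 F [-0.34  0.58  0.54]
tool shift [ 0.0017 -0.0009  0.0311]
turn [-0.0012 -0.0001  0.0014]
```

Request:
play_rows(series="0 0.0017 -0.001 0.012 0 0 0;0 0 0 0.010 0 0 0;0 0 0 0.006 0 0 0;0 0 0 0.003 0 0 0;0 0 0 0 0 0 0;0 0 0 0 0 0 0;0 0 0 0 0 0 0")

```text
t: 12.23
position: [0.4291, -0.153, 0.0014]
orientation: [-3.141, -0.0, -1.519]
wrist_force: [-0.1, -0.6, -0.6]
finger_gap: 0.0077
```

Request:
play_rows(series="30 0 0 0 0 0 0;30 0 0 0 0 0 0;30 0 0 0 0 0 0;30 0 0 0 0 0 0;30 0 0 -0.01 0 0 0;30 0 0 -0.03 0 0 0;30 0 0 -0.04 0 0 0;30 0 0 -0.04 0 0 0;30 0 0 -0.03 0 0 0")

```text
t: 12.98
position: [0.4293, -0.1531, 0.1541]
orientation: [-3.14, -0.0, -1.518]
wrist_force: [1.1, -0.4, 0.2]
finger_gap: 0.0263
```

Run:
```python
from h import *
goto([.4295,-.153,.0018],-1.52)
im,d=snapshot('side'); cv2.imwrite('pics/side12.png',im); crop(im,130,120,260,220,6,'s12.png')
```

```text
t 12.98 pos [ 0.4293 -0.1531  0.1541] rpy [-3.1399e+00 -5.0000e-04 -1.5184e+00] gap 0.0263 F [ 1.06 -0.45  0.2 ]
tool shift [-0.0002  0.      0.1523]
turn [-0.0017 -0.0005  0.0016]
```

View pics/s12.png

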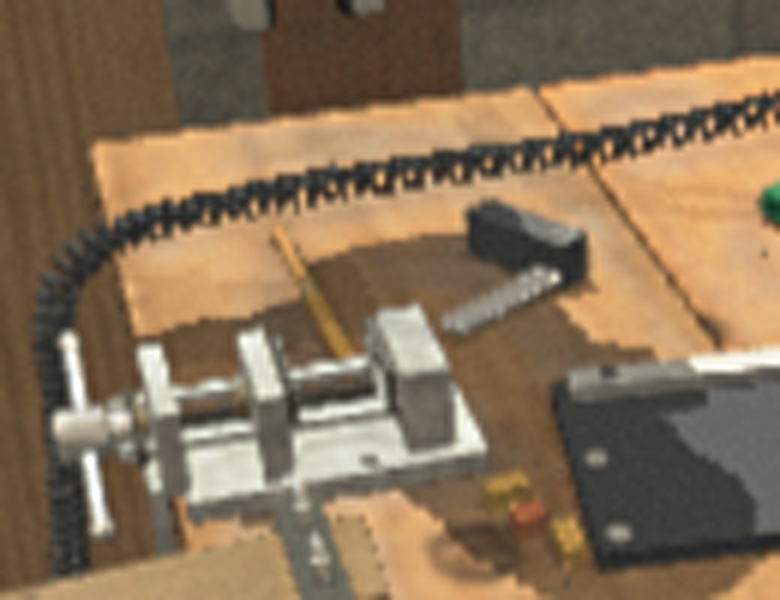

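Run:
```python
from h import *
t=np.load('pics/top0im.npy'); h=cv2.cvtColor(t,cv2.COLOR_BGR2HSV); dt=np.load('pics/top0.npy')
s=np.load('pics/side0im.npy'); hs=cv2.cvtColor(s,cv2.COLOR_BGR2HSV)
def rects(m,box,z,n='top'):
    r=np.zeros_like(m); x0,y0,x1,y1=box; r[y0:y1,x0:x1]=m[y0:y1,x0:x1]
    cs,_=cv2.findContours(r,cv2.RETR_EXTERNAL,cv2.CHAIN_APPROX_NONE)
    c=max(cs,key=cv2.contourArea); print(cv2.contourArea(c)); 
    P=ray(n,c[:,0,:],z)[:,:2]*1000; rr=cv2.minAreaRect(P.astype(np.float32)); print(z,rr); return c,P
print(h[192:200,155:160,1].tolist(),h[192:200,155:160,2].tolist())
m=((h[...,2]<85)&(h[...,1]<110)).astype(np.uint8)
c,P=rects(m,(145,180,184,206),.024)
mu=cv2.moments(c.astype(np.float32)); print(mu['m10']/mu['m00'],mu['m01']/mu['m00'])
m=((h[...,2]>150)&(h[...,1]<60)).astype(np.uint8)
c,P=rects(m,(165,185,200,225),.008)
v,u=np.mgrid[183:206,146:182]; D=dpt('top',dt,np.c_[u.ravel(),v.ravel()]); k=D[D[:,2]>.019]; print('depth top pts',len(k),np.median(k[:,2]),cv2.minAreaRect((k[:,:2]*1000).astype(np.float32)),k[:,:2].mean(0))
crop(s,200,145,235,175,16,'s13.png')
```

```text
[[91, 62, 23, 16, 11], [25, 16, 11, 11, 11], [11, 11, 11, 13, 11], [11, 11, 13, 13, 15], [13, 10, 10, 15, 13], [13, 10, 13, 13, 12], [13, 10, 13, 15, 11], [13, 8, 13, 11, 9]] [[135, 116, 101, 97, 94], [102, 97, 97, 94, 97], [96, 95, 97, 99, 97], [96, 97, 98, 100, 101], [99, 99, 99, 101, 102], [99, 100, 100, 102, 103], [101, 102, 102, 101, 96], [101, 98, 96, 72, 58]]
57.5
0.024 ((520.9647216796875, -101.6309814453125), (15.63864517211914, 61.30473327636719), 44.27946090698242)
164.73333333333332 196.56231884057968
185.0
0.008 ((505.20263671875, -135.759765625), (64.53582000732422, 15.630365371704102), 31.913419723510742)
depth top pts 257 0.025060258965908466 ((481.73291015625, -192.46884155273438), (264.83868408203125, 56.7740364074707), 64.98491668701172) [ 0.52593828 -0.09650425]
```

View pics/s13.png

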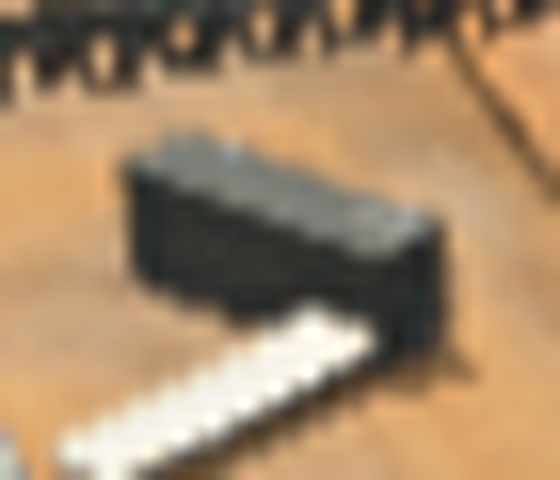

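Run:
```python
from h import *
t=np.load('pics/top0im.npy'); h=cv2.cvtColor(t,cv2.COLOR_BGR2HSV); dt=np.load('pics/top0.npy')
m=((h[...,2]<125)&(h[...,2]>80)&(h[...,1]<45)).astype(np.uint8)
r=np.zeros_like(m); r[180:206,145:184]=m[180:206,145:184]; r=cv2.morphologyEx(r,cv2.MORPH_CLOSE,np.ones((3,3)))
cs,_=cv2.findContours(r,cv2.RETR_EXTERNAL,cv2.CHAIN_APPROX_NONE); c=max(cs,key=cv2.contourArea)
P=ray('top',c[:,0,:],.024)[:,:2]*1000; print(cv2.contourArea(c),cv2.minAreaRect(P.astype(np.float32)))
up=cv2.resize(t,None,fx=8,fy=8,interpolation=cv2.INTER_CUBIC)
cv2.imwrite('pics/t13.png',up[182*8:208*8,146*8:184*8]*1)
# blade edges both views
for px in [(128,160),(430,210),(385,250)]: pass
f=lambda x,y:(x/16+200,y/16+145)
F=lambda x,y:(x/7+110,y/7+170)
for n,a,b in (('A far blade-end',F(440,88),f(437,210)),('D far other end',F(270,190),f(190,132)),('C near other end',F(312,238),f(130,165)),('B',F(477,132),f(392,250)),('tip out',F(588,316),None)):
    if b: x,e=tri({'top':a,'side':b}); print(n,x.round(4),round(e[0],4))
```

```text
172.5 ((526.9307250976562, -94.47631072998047), (18.627559661865234, 59.72626495361328), 28.16867446899414)
A far blade-end [ 0.5501 -0.1155  0.0228] 0.0011
D far other end [ 0.5187 -0.0643  0.0198] 0.0017
C near other end [ 0.5043 -0.0786  0.022 ] 0.0021
B [ 0.5377 -0.1276  0.0226] 0.0022
```

View pics/t13.png

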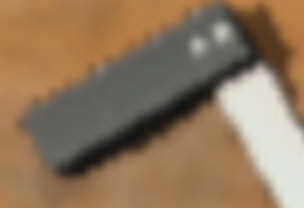

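Request:
play_rows(series="60 0 0 0 0 0 -0.1;60 0 0 0 0 0 -0.1;60 0 0 0 0 0 -0.1;60 0 0 0 0 0 -0.1;60 0 0 0 0 0 -0.1;60 0 0 0 0 0 0;60 0 0 0 0 0 0")

```text
t: 13.62
position: [0.4287, -0.1529, 0.1508]
orientation: [3.141, 0.0, -1.022]
wrist_force: [-0.4, -0.1, -0.0]
finger_gap: 0.0528
```

Run:
```python
from h import *
goto([.527,-.0945,.06],-1.018)
im,d=snapshot('top'); cv2.imwrite('pics/top14.png',im)
crop(im,100,160,220,260,6,'t14.png')
```

```text
t 13.62 pos [ 0.4287 -0.1529  0.1508] rpy [ 3.1410e+00  4.0000e-04 -1.0219e+00] gap 0.0528 F [-0.44 -0.13 -0.01]
tool shift [ 0.0015 -0.1144  0.0907]
turn [ 0.0006  0.0004 -0.0039]
```

View pics/t14.png

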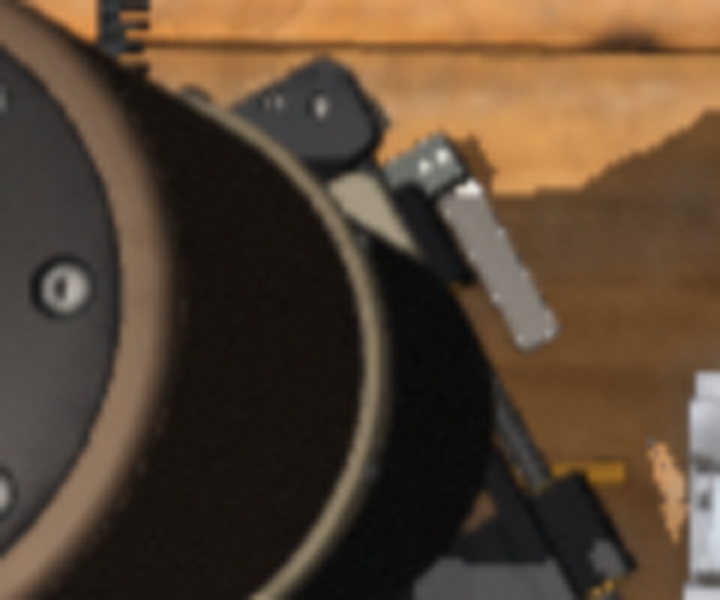

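Square unmoved. Next I go above it.

Request:
play_rows(series="60 0 -0.025 0.01 0 0 0;60 0.0015 -0.03 0.02 0 0 0;60 0 -0.03 0.025 0 0 0;60 0 -0.029 0.025 0 0 0;60 0 0 0.01 0 0 0;60 0 0 0 0 0 0;60 0 0 0 0 0 0;60 0 0 0 0 0 0;60 0 0 0 0 0 0")

```text
t: 14.42
position: [0.5267, -0.0948, 0.0623]
orientation: [-3.14, -0.001, -1.02]
wrist_force: [-0.3, 0.0, 0.4]
finger_gap: 0.0521
```

Run:
```python
from h import *
goto([.527,-.0945,.0125],-1.018)
im,d=snapshot('side'); cv2.imwrite('pics/side15.png',im)
crop(im,160,100,260,180,7,'s15.png')
im,d=snapshot('top'); cv2.imwrite('pics/top15.png',im)
crop(im,100,150,220,250,6,'t15.png')
```

```text
t 14.42 pos [ 0.5267 -0.0948  0.0623] rpy [-3.1402e+00 -6.0000e-04 -1.0199e+00] gap 0.0521 F [-0.32  0.    0.39]
tool shift [-0.0002 -0.0003  0.0498]
turn [-0.0014 -0.0006 -0.0019]
```

View pics/s15.png

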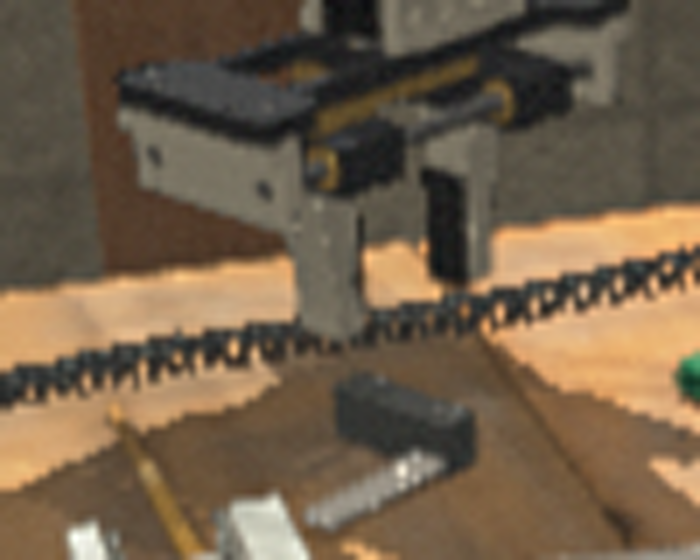

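View pics/t15.png

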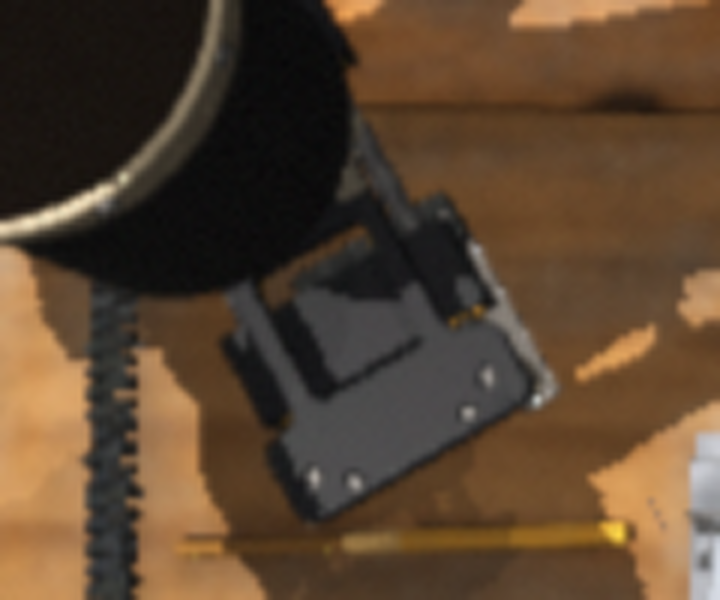

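Request:
play_rows(series="60 0 0 0.015 0 0 0;60 0 0 0.015 0 0 0;60 0 0 0.012 0 0 0;60 0 0 0.0075 0 0 0;60 0 0 0 0 0 0;60 0 0 0 0 0 0;60 0 0 0 0 0 0")

```text
t: 15.1
position: [0.5272, -0.0945, 0.0123]
orientation: [-3.141, -0.0, -1.019]
wrist_force: [0.6, 0.0, 0.4]
finger_gap: 0.0526
```

Request:
play_rows(series="0 0 0 0 0 0 0;0 0 0 0 0 0 0;0 0 0 0 0 0 0;0 0 0 0 0 0 0;0 0 0 0 0 0 0;0 0 0 0 0 0 0;0 0 0 0 0 0 0")

```text
t: 15.68
position: [0.5265, -0.0945, 0.0114]
orientation: [3.141, 0.0, -1.019]
wrist_force: [-1.2, -0.8, 0.8]
finger_gap: 0.0179
```

Run:
```python
from h import *
goto([*J(.032,-.001),.09],ja-np.pi/2)
```

```text
t 15.68 pos [ 0.5265 -0.0945  0.0114] rpy [ 3.1410e+00  3.0000e-04 -1.0187e+00] gap 0.0179 F [-1.17 -0.79  0.81]
tool shift [ 0.1665  0.048  -0.0786]
turn [ 4.000e-04  5.000e-04 -8.939e-01]
```

Request:
play_rows(series="0 0 0 -0.01 0 0 0;0 0 0 -0.03 0 0 0;0 0 0 -0.03 0 0 -0.112;0 0 0 -0.02 0 0 -0.112;0 0 0 0 0 0 -0.112;0 0 0 0 0 0 -0.112;0 0 0 0 0 0 -0.112;0 0 0 0 0 0 -0.112;0 0 0 0 0 0 -0.112;0 0 0 0 0 0 -0.11")

```text
t: 16.52
position: [0.5264, -0.0944, 0.102]
orientation: [-3.142, 0.0, -0.119]
wrist_force: [-0.1, -0.2, -2.0]
finger_gap: 0.0177
```

Request:
play_rows(series="0 0 0 0 0 0 0;0 0 0 0 0 0 0")

```text
t: 16.68
position: [0.5265, -0.0944, 0.1018]
orientation: [-3.142, 0.0, -0.128]
wrist_force: [-0.7, 0.4, -1.3]
finger_gap: 0.018
```

Run:
```python
from h import *
goto([*J(.032,-.001),.09],ja-np.pi/2)
```

```text
t 16.68 pos [ 0.5265 -0.0944  0.1018] rpy [-3.1416e+00  4.0000e-04 -1.2820e-01] gap 0.018 F [-0.69  0.37 -1.29]
tool shift [0.0674 0.1596 0.0117]
turn [-0.      0.0004 -0.0034]
```

Request:
play_rows(series="0 0.011 0.026 0 0 0 -0.003;0 0.011 0.027 0 0 0 0;0 0.011 0.027 0 0 0 0;0 0.011 0.027 0 0 0 0;0 0.011 0.027 0 0 0 0;0 0.012 0.026 0 0 0 0;0 0 0 0.03 0 0 0;0 0 0 0 0 0 0;0 0 0 0 0 0 0;0 0 0 0 0 0 0")

```text
t: 17.52
position: [0.5737, -0.2613, 0.0721]
orientation: [3.141, 0.001, -0.123]
wrist_force: [1.1, -0.4, -1.8]
finger_gap: 0.0173
```

Run:
```python
from h import *
goto([*J(.032,-.001),.09],ja-np.pi/2); print(Ji(sense()['position']))
im,d=snapshot('top'); np.save('pics/top16.npy',d);cv2.imwrite('pics/top16.png',im); crop(im,205,130,325,230,6,'t16.png')
im,d=snapshot('side'); np.save('pics/side16.npy',d);cv2.imwrite('pics/side16.png',im); crop(im,205,120,325,220,6,'s16.png')
```

```text
t 17.52 pos [ 0.5737 -0.2613  0.0721] rpy [ 3.1411e+00  7.0000e-04 -1.2300e-01] gap 0.0173 F [ 1.08 -0.42 -1.83]
tool shift [-0.0007  0.0002 -0.0179]
turn [0.0005 0.0007 0.0018]
[ 0.03216514 -0.00171588]
```

View pics/t16.png

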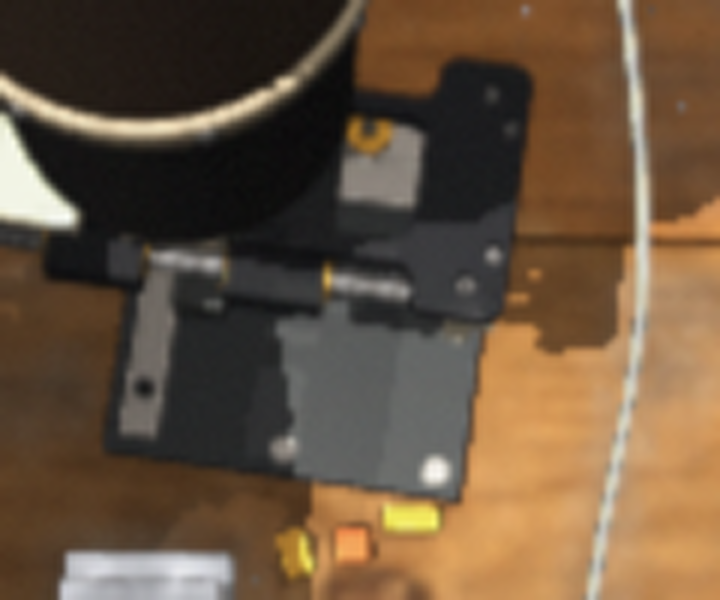

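View pics/s16.png

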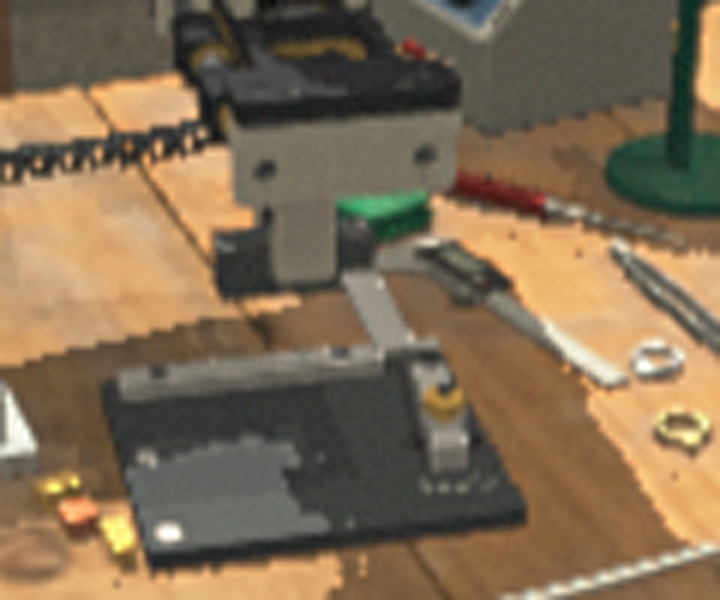

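Run:
```python
from h import *
t=cv2.imread('pics/top16.png'); s=cv2.imread('pics/side16.png')
a=cv2.resize(t[145:170,255:280],None,fx=16,fy=16,interpolation=cv2.INTER_CUBIC)
b=cv2.resize(s[155:188,236:281],None,fx=12,fy=12,interpolation=cv2.INTER_CUBIC)[:396]
b=cv2.copyMakeBorder(b,0,400-b.shape[0],0,0,cv2.BORDER_CONSTANT)
cv2.imwrite('pics/m17.png',np.hstack([cv2.convertScaleAbs(a,alpha=1.5),cv2.convertScaleAbs(b,alpha=1.3)[:, :400]]))
```

View pics/m17.png

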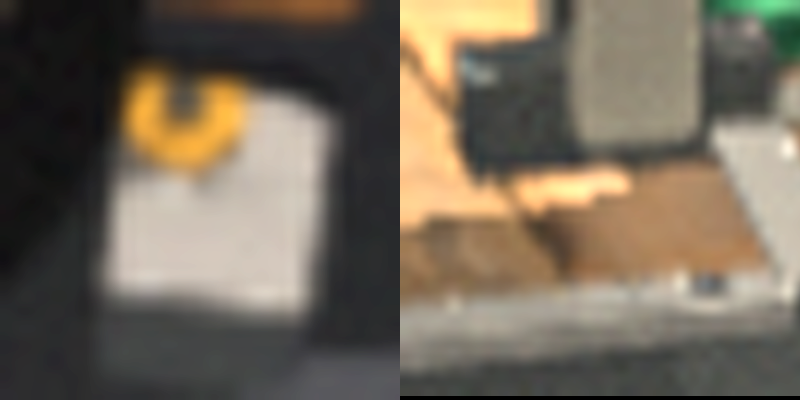

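Run:
```python
from h import *
for c in [(305,307),(110,293)]:
    p=ray('top',[(c[0]/16+255,c[1]/16+145)],.0687)[0]; print(p.round(4),(Ji(p)*1000).round(1))
print('TCP jig',Ji([.5737,-.2613])*1000)
```

```text
[ 0.5827 -0.3303  0.0687] [-35.2 -19.2]
[ 0.5841 -0.3054  0.0687] [-10.3 -17.6]
TCP jig [32.1629554  -1.71005841]
```

Run:
```python
from h import *
d=np.load('pics/top16.npy')
for v in range(148,172):
    print(v,' '.join('%4d'%(1000*dpt('top',d,[(u,v)])[0][2]) for u in range(256,282)))
s=np.load('pics/side16.npy')
print()
for v in range(160,190):
    print(v,' '.join('%4d'%(1000*dpt('side',s,[(u,v)])[0][2]) for u in range(256,282)))
```

```text
148  344  336  330  321  311  301  285  176  178  178  179  183  181  181  181  181  179  182  180  182  181  182  182  180  179  181
149  339  332  325  318  307  295  279  156   36  171  172  175  176  175  176  177  178  178  183  182  181  180  182  182  180  182
150  331  327  318  310  300  289  271  906   36   36   38   38   30   32   22   11   11  168  174  180  181  181  183  182  181  179
151  328  322  313  304  293  281  163   36   36   37   37   37   35   34   25   22   24   23   10  177  181  184  180  184  177  180
152  321  316  306  298  289  275  154   34   33   32   33   34   35   33   21   22   24   21   23   25  182  182  183  180  180  181
153  317  309  302  292  282  268  143   32   32   31   34   30   33   33   20   24   24   22   22  178  180  182  180  179  184  181
154  310  300  295  286  273  163   25   24   33   31   33   32   30   24   21   22   25   21   19  183  182  181  180  180  181  183
155  303  294  286  276  265  163   70   16   22   29   26   22   25   20   23   24   21   25   21  181  183  180  183  181  181  180
156  298  290  282  270  164
[... 5436 characters left out ...]
   21   21   35   36   10    9
185    8    9    8    8    8    9    8    8   10    9    9    8    9   10    9    9    8    9   17   21   31   30   34   34   31   31
186    9    9    9   10    9   11    9   10    9    9    9    9    9    9    9    9    9    9   14   21   31   30   31   31   31   30
187    9    9    9    8    8    8    9    9    8   10    7   10    9    6    9    9    8    7   10   28   31   31   31   31   32   31
188    8   10    9    9    9   10    8    8    8    9    8    9   10    9    8    9    7    9    8   19   27   28   30   30   28   28
189    8    9    9    8    9   10    8   10   10    9    9    9    8    7    9    9    9    9    9   22   23   27   27   26   27   25
```

Run:
```python
from h import *
for u,v in [(266.5,163.0),(262,162.4),(272,163.5),(263,155.4),(269,156.0),(274,156.7)]:
    p=ray('top',[(u,v)],.0687)[0]; print('top',u,v,(Ji(p)*1000).round(1))
for u,v in [(267,178.8),(274.5,178.5),(266.5,178),(263,171.3),(271,173),(273,177)]:
    p=ray('side',[(u,v)],.0687)[0]; print('side',u,v,(Ji(p)*1000).round(1))
```

```text
top 266.5 163.0 [-19.6 -19.5]
top 262 162.4 [-10.3 -19.5]
top 272 163.5 [-30.8 -20.1]
top 263 155.4 [-10.3 -34.3]
top 269 156.0 [-22.6 -34.8]
top 274 156.7 [-33.  -34.8]
side 267 178.8 [-44.3 -18. ]
side 274.5 178.5 [-46.5 -34.5]
side 266.5 178 [-40.5 -17.8]
side 263 171.3 [ -7.7 -17.6]
side 271 173 [-19.7 -33.4]
side 273 177 [-39.1 -33. ]
```

Request:
play_rows(series="0 0 0 0.015 0 0 0;0 0 0 0.015 0 0 0;0 0 0 0.01 0 0 0;0 0 0 0.006 0 0 0;0 0 0 0.002 0 0 0;0 0 0 0 0 0 0;0 0 0 0 0 0 0")

```text
t: 18.2
position: [0.5741, -0.2615, 0.024]
orientation: [3.141, -0.0, -0.122]
wrist_force: [0.6, 0.6, -0.7]
finger_gap: 0.018
```

Run:
```python
from h import *
goto([*J(.032,-.002),.0214],ja-np.pi/2); print(Ji(sense()['position']))
```

```text
t 18.2 pos [ 0.5741 -0.2615  0.024 ] rpy [ 3.1413e+00 -3.0000e-04 -1.2150e-01] gap 0.018 F [ 0.61  0.59 -0.69]
tool shift [-0.0001  0.      0.0026]
turn [ 0.0003 -0.0003  0.0033]
[ 0.03204908 -0.00211378]
```

Request:
play_rows(series="0 0 0 0.0015 0 0 0.003;0 0 0 0.0012 0 0 0;0 0 0 0 0 0 0;0 0 0 0 0 0 0;0 0 0 0 0 0 0")

```text
t: 18.62
position: [0.5741, -0.2615, 0.0214]
orientation: [3.141, -0.001, -0.125]
wrist_force: [-0.4, 1.5, 5.3]
finger_gap: 0.0178
```

Run:
```python
from h import *
goto([*J(.0335,-.0195),.0214],ja-np.pi/2); print(Ji(sense()['position']))
im,d=snapshot('side'); cv2.imwrite('pics/side18.png',im); crop(im,205,120,325,220,6,'s18.png')
```

```text
t 18.62 pos [ 0.5741 -0.2615  0.0214] rpy [ 3.1413e+00 -8.0000e-04 -1.2460e-01] gap 0.0178 F [-0.38  1.51  5.27]
tool shift [ 0.0173 -0.0015  0.0001]
turn [ 0.0003 -0.0008  0.0002]
[ 0.03199073 -0.0021753 ]
```

View pics/s18.png

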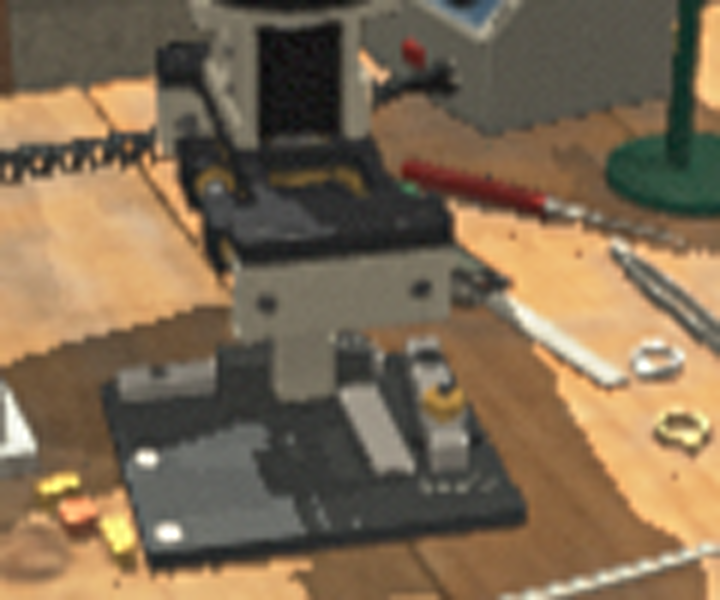

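Request:
play_rows(series="0 0.003 0 -0.0002 0 0 0;0 0.003 0 0 0 0 0;0 0.003 0 0 0 0 0;0 0.003 0 0 0 0 0;0 0.002 0 0 0 0 0;0 0.001 0 0 0 0 0;0 0 0 0 0 0 0;0 0 0 0 0 0 0")

```text
t: 19.33
position: [0.5844, -0.2633, 0.0214]
orientation: [3.141, 0.007, -0.126]
wrist_force: [-13.5, 3.3, 17.1]
finger_gap: 0.0175
```

```bash
cat >> h.py <<'E'
def st():
    s=sense(); M=R.from_euler('xyz',s['orientation']).as_matrix(); f=np.array(s['wrist_force'])
    print('t',round(s['t'],2),'jig mm',(Ji(s['position'])*1000).round(2),'z',round(s['position'][2]*1000,2),'yaw err',round(s['orientation'][2]-(ja-np.pi/2),4),'rp',np.array(s['orientation'][:2]).round(4),'Ftool',(M.T@f).round(2),'Mz',np.array(s['moment']).round(2),'gap',round(s['finger_gap']*1000,2))
E
python3 -c "
from h import *
st()
im,d=snapshot('side'); crop(im,235,155,305,205,10,'s19.png')
st()"
```

```text
t 19.33 jig mm [ 31.52 -12.53] z 21.4 yaw err -0.0009 rp [3.1414 0.0074] Ftool [-13.98  -1.62 -16.97] Mz [ 0.94  5.08 -0.11] gap 17.53
t 19.38 jig mm [ 31.51 -12.47] z 21.37 yaw err -0.0009 rp [3.1414 0.0074] Ftool [-14.25  -1.54 -16.55] Mz [ 0.92  5.06 -0.12] gap 17.88
```

View pics/s19.png

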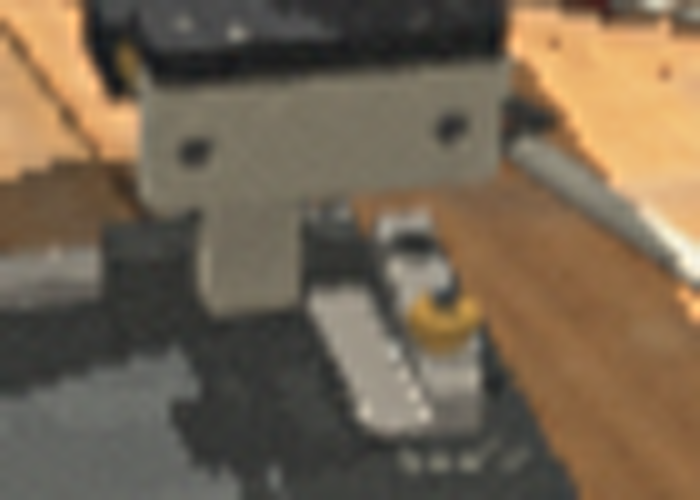

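Request:
play_rows(series="0 0 0 -0.0005 0 0 0;0 0 0 -0.0005 0 0 0;0 0 0 0 0 0 0;0 0 0 0 0 0 0")

```text
t: 19.72
position: [0.5874, -0.2635, 0.0215]
orientation: [3.141, 0.002, -0.125]
wrist_force: [-4.1, -0.3, 2.2]
finger_gap: 0.0176
```

```bash
python3 -c "
from h import *
st()"
```

```text
t 19.72 jig mm [ 31.73 -15.57] z 21.48 yaw err -0.0005 rp [3.1415e+00 2.4000e-03] Ftool [-4.06  0.78 -2.17] Mz [-0.51  1.75 -0.15] gap 17.62
```

Request:
play_rows(series="0 0.001 0 -0.0001 0 0 0;0 0.001 0 -0.0001 0 0 0;0 0.0005 -0.001 0 0 0 0;0 0 -0.001 0 0 0 0;0 0 -0.001 0 0 0 0;0 0 -0.0005 0 0 0 0;0 0 0 0 0 0 0;0 0 0 0 0 0 0")

```text
t: 20.38
position: [0.5916, -0.2608, 0.0219]
orientation: [3.141, 0.0, -0.124]
wrist_force: [-0.2, -5.8, -4.8]
finger_gap: 0.0174
```

```bash
python3 -c "
from h import *
st()"
```

```text
t 20.38 jig mm [ 34.88 -19.43] z 21.9 yaw err 0.0004 rp [3.1406e+00 1.0000e-04] Ftool [0.48 5.77 4.84] Mz [-2.38  0.54 -0.06] gap 17.38
```

Request:
play_rows(series="0 0.0005 0 0.0002 0 0 0;0 0.0005 0 0.0002 0 0 0;0 0 0 0 0 0 0;0 0 0 0 0 0 0")

```text
t: 20.72
position: [0.5918, -0.2608, 0.0217]
orientation: [3.141, 0.001, -0.125]
wrist_force: [-3.7, -4.5, -0.8]
finger_gap: 0.0177
```

```bash
python3 -c "
from h import *
st()
im,d=snapshot('top'); cv2.imwrite('pics/top20.png',im); crop(im,225,125,295,185,10,'t20.png')
im,d=snapshot('side'); cv2.imwrite('pics/side20.png',im); crop(im,235,155,305,205,10,'s20.png')
st()"
```

```text
t 20.72 jig mm [ 34.89 -19.64] z 21.69 yaw err 0.0003 rp [3.1407e+00 1.5000e-03] Ftool [-3.09  4.87  0.83] Mz [-1.9   1.61 -0.  ] gap 17.67
t 20.82 jig mm [ 34.88 -19.65] z 21.71 yaw err 0.0003 rp [3.1407e+00 1.4000e-03] Ftool [-3.39  4.81  0.2 ] Mz [-1.94  1.51 -0.02] gap 17.79
```

View pics/t20.png

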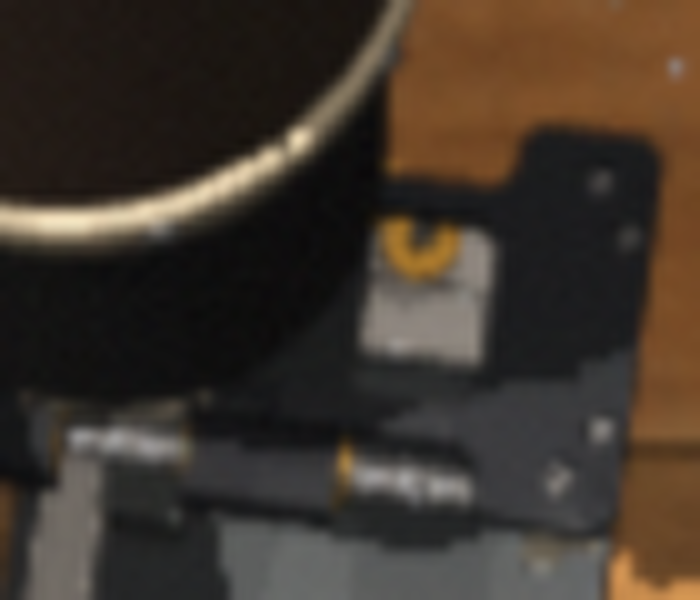

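View pics/s20.png

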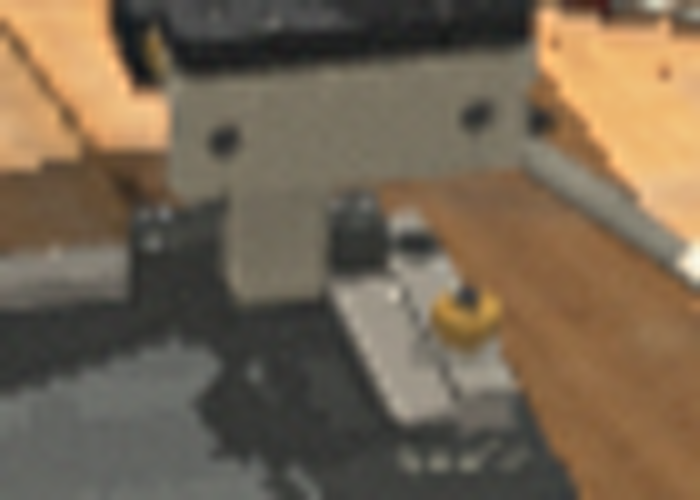

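Request:
play_rows(series="0 0.0005 0 0 0 0 0;0 0.0005 0 0 0 0 0;0 0.0005 0 0 0 0 0;0 0 0 0 0 0 0;0 0 0 0 0 0 0")

```text
t: 21.23
position: [0.5922, -0.2609, 0.0216]
orientation: [3.141, 0.003, -0.125]
wrist_force: [-6.3, -2.7, 1.6]
finger_gap: 0.0176
```

```bash
python3 -c "
from h import *
st()"
```

```text
t 21.23 jig mm [ 34.9  -20.06] z 21.56 yaw err 0.0001 rp [3.1408 0.0034] Ftool [-5.96  3.49 -1.57] Mz [-1.66  2.52 -0.06] gap 17.62
```

Run:
```python
from h import *
im,d=snapshot('side'); cv2.imwrite('pics/side21.png',im); np.save('pics/side21.npy',d)
c=cv2.resize(im[172:202,262:295],None,fx=20,fy=20,interpolation=cv2.INTER_CUBIC); cv2.imwrite('pics/s21.png',cv2.convertScaleAbs(c,alpha=1.3))
tm,dt=snapshot('top'); cv2.imwrite('pics/top21.png',tm); np.save('pics/topd21.npy',dt)
s0=cv2.imread('pics/side0.png')
for n,i,box in (('side0',s0,(270,178,295,195)),('side21',im,(270,178,295,195)),('top0',cv2.imread('pics/top0.png'),(258,142,275,160)),('top21',tm,(258,142,275,160))):
    h=cv2.cvtColor(i,cv2.COLOR_BGR2HSV); x0,y0,x1,y1=box
    m=cv2.inRange(h[y0:y1,x0:x1],(15,110,60),(32,255,255)); v,u=np.nonzero(m); print(n,len(u),u.mean()+x0,v.mean()+y0,u.min()+x0,u.max()+x0,v.min()+y0,v.max()+y0)
st()
```

```text
side0 221 287.05882352941177 185.19004524886878 276 294 178 194
side21 120 286.68333333333334 185.8 278 294 178 194
top0 54 265.962962962963 150.09259259259258 258 272 142 155
top21 40 266.35 149.2 263 270 146 152
t 21.33 jig mm [ 34.88 -20.07] z 21.57 yaw err 0.0 rp [3.1408 0.0033] Ftool [-5.24  4.38 -1.77] Mz [-1.69  2.55 -0.06] gap 17.74
```

View pics/s21.png

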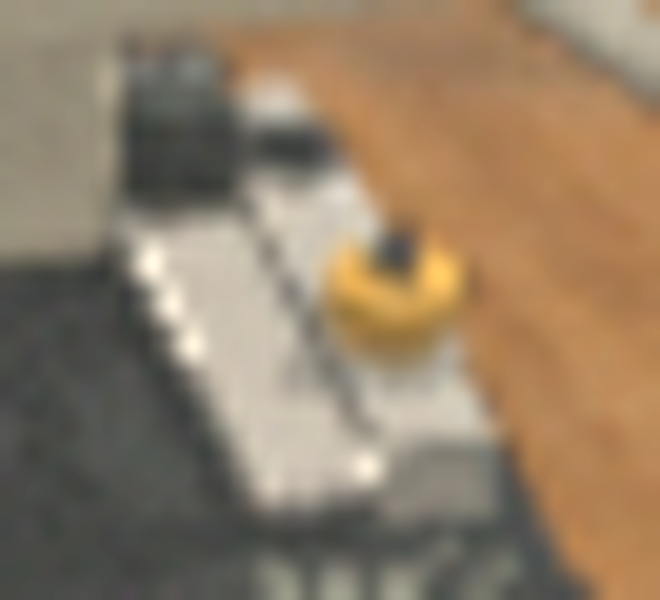

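Run:
```python
from h import *
g=lambda x,y:(x/20+262-.475*0,y/20+172)
def L(n,a,b,z):
    p=Ji(ray('side',[g(*a)],z)[0])*1000;q=Ji(ray('side',[g(*b)],z)[0])*1000; d=q-p
    print(n,p.round(1),q.round(1),'angle',round(np.arctan2(d[1],-d[0]),4))
L('blade outer/seam',(250,220),(370,445),.018)
L('blade inner',(130,250),(255,490),.018)
L('fence front top',(262,200),(385,440),.022)
L('fence back top',(335,130),(490,430),.022)
# top: nut centre per depth mask
for f,n in (('pics/top0.npy','top0'),('pics/topd21.npy','top21')):
    d=np.load(f); v,u=np.mgrid[143:160,256:276]; D=dpt('top',d,np.c_[u.ravel(),v.ravel()]); k=(D[:,2]>.028)&(D[:,2]<.045); P=np.array([Ji(x) for x in D[k]])*1000; print(n,k.sum(),P.mean(0),P.min(0),P.max(0))
```

```text
blade outer/seam [ 21.1 -53.7] [-33.3 -53.6] angle 0.0007
blade inner [ 17.  -37.6] [-40.1 -38.1] angle -0.0084
fence front top [ 18.7 -54.4] [-39.  -53.7] angle 0.0129
fence back top [ 33.9 -67.8] [-39.4 -66.1] angle 0.023
top0 46 [-14.54517959 -52.91665888] [-21.45920946 -61.1941408 ] [ -7.55745343 -45.02617648]
top21 42 [-14.78012505 -57.51834229] [-22.6956732  -63.34645301] [ -6.83286006 -50.93937514]
```

Request:
play_rows(series="0 0.0005 -0.0004 0 0 0 0;0 0.0005 -0.0004 0 0 0 0;0 0.0004 0 0 0 0 0;0 0 0 0 0 0 0;0 0 0 0 0 0 0;0 0 0 0 0 0 0")

```text
t: 21.83
position: [0.5923, -0.2608, 0.0216]
orientation: [3.14, 0.006, -0.125]
wrist_force: [-10.4, -7.5, 4.4]
finger_gap: 0.0178
```

```bash
python3 -c "
from h import *
st()"
```

```text
t 21.83 jig mm [ 34.92 -20.08] z 21.57 yaw err -0.0003 rp [3.1403 0.0057] Ftool [-9.4   8.74 -4.33] Mz [-2.62  4.   -0.  ] gap 17.75
```

Request:
play_rows(series="0 0 0 0 0 0 0;0 0 0 0 0 0 0;0 0 0 0 0 0 0;0 0 0 0 0 0 0;0 0 0 0 0 0 0;0 0 0 0 0 0 0")

```text
t: 22.33
position: [0.5923, -0.2609, 0.0215]
orientation: [3.14, 0.006, -0.125]
wrist_force: [-9.8, -7.0, 4.3]
finger_gap: 0.0175
```

Run:
```python
from h import *
im,d=snapshot('side'); cv2.imwrite('pics/side22.png',im)
crop(im,130,140,310,230,4.4,'s22.png')
c=cv2.resize(im[172:202,262:295],None,fx=20,fy=20,interpolation=cv2.INTER_CUBIC); cv2.imwrite('pics/s23.png',cv2.convertScaleAbs(c,alpha=1.3))
t,dt=snapshot('top')
for c in [(254.5,222),(263.5,221.5),(273.5,216)]:
    print(dpt('top',dt,[c])[0].round(4))
cv2.imwrite('pics/top22.png',t)
v,u=np.mgrid[143:160,256:276]; D=dpt('top',dt,np.c_[u.ravel(),v.ravel()]); k=(D[:,2]>.028)&(D[:,2]<.045); P=np.array([Ji(x) for x in D[k]])*1000; print(k.sum(),P.mean(0),P.min(0),P.max(0))
st()
```

```text
[ 0.4684 -0.2919  0.0111]
[ 0.4697 -0.3111  0.0123]
[ 0.4818 -0.3323  0.0121]
42 [-14.77689275 -57.6003221 ] [-22.68580303 -62.84109134] [ -6.81751441 -50.81714696]
t 22.43 jig mm [ 34.92 -20.04] z 21.52 yaw err -0.0003 rp [3.1403 0.0058] Ftool [-8.57  7.85 -3.27] Mz [-2.69  4.   -0.  ] gap 17.44
```

View pics/s22.png

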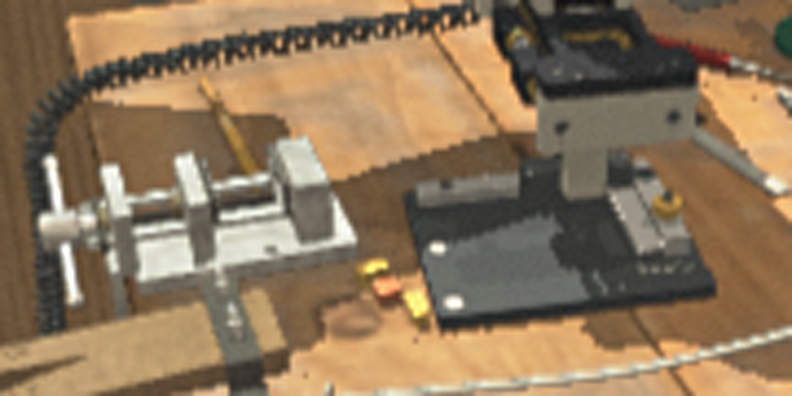

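View pics/s23.png

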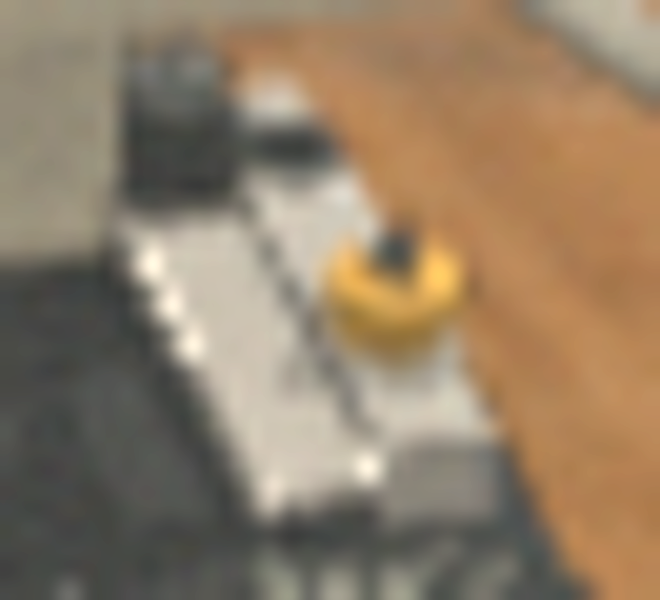

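View pics/top22.png

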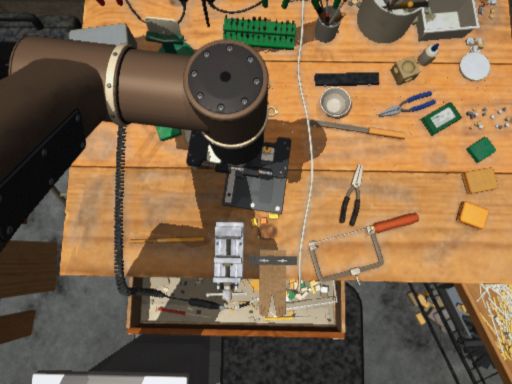

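```bash
python3 -c "
from station import *
print(sign_off()); s=sense(); print(s['t'],s['wrist_force'],s['position'])"
```

```text
the job is handed in; nothing more can be done
None
the job is handed in; nothing more can be done
```

I handed the job in at about 22.4 s with the square still gripped and pressed into the corner of the two fences. The sign-off gives no verdict.

**What I did**
- I swept all three offcuts off the near edge of the plate with the brush in one pass.
- I laid the brush back about where it had lain, clear of the jig.
- I gripped the square by its stock, set it on the plate and pushed it in until it stopped moving against both fences. The swing fence came round from about 0.11 rad.

**Last checks**
- **Pressing force:** the wrist force was about 9 N towards the swing fence and 8 N towards the fixed fence. The position stayed put as I raised the force, so I took both as firm contact. The wrist sensor also includes friction, so it does not give the force on each fence separately.
- **Square direction:** it was within about 0.001 rad of the fixed fence in yaw, with about 0.006 rad of tilt.
- **Swing fence:** the seam along the blade looks even in the side view. The shift of the nut puts the fence near 0 rad, good to roughly ±0.015. Its front top edge in the picture gave 0.013.
- **Offcuts and brush:** all three offcuts lie flat on the bench, with their tops at about 12 mm including a 1–2 mm depth bias. The brush lies flat on the bench.
- **Other tools:** the pliers look untouched. The arm hid most of the calliper and the mould in the last top view, but nothing came near them.

**What disagreed**
- **Square home position:** by my measured jig pose, the grip stopped at x = 34.9, y = −20.1 mm. With the grip about 1.5 mm off the stock's centre, that puts the centre near (34.9, −21.6) against (36, −21). I put this down to the 2 mm camera calibration, as the contact was solid.
- **Swing fence edges:** the back top edge read 0.023 rad, outside the 0.02 limit. I trusted it less than the seam and the nut, because it was read from only a few pixels.

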